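# Clear the bottle, uncover the switch row and set the paddle switch

## Robot

A 6-joint arm with a two-finger parallel gripper is mounted at the origin on the work surface; the furniture and walls round the work are solid. World frame = base frame: x ahead of the robot, y to its left, z up, the work surface at z = 0. Lengths are in m, angles in rad, forces in N, time in s.
With the tool pointing down it reaches from about 0.25 to 0.725 m from the base axis. Payload 4 kg.
Tool frame: the origin (TCP) lies at the very end of the fingers, on their centre line; the grasp point (between the pads) lies 19 mm behind it; x points along the fingers, y is the direction in which the jaws open and shut, and the axes are right-handed (so a half turn about x gives the same grasp; the last joint's range is limited). The gripper opens to 85 mm and grips with 20 to 120 N. Pads are 22 mm wide; open, the fingers measure 114 mm over their backs; the gripper's body (76 mm by 85 mm) begins 54 mm behind the grasp point. The pads swing forward as they close: fully open they stand 13 mm farther back than shut.
Start: joints at [-1.313, 0.241, 0.005, 1.335, 0, 1.571], TCP at [0.127, -0.483, 0.231] pointing down, gripper open.
Joint ranges: [-2.72, 2.72], [-1.05, 1.87], [-1.09, 1.28], [-1.99, 2.15], [-1.42, 1.44], [-3.14, 3.14]. Speed limits (rad/s): [2.79, 2.79, 3.14, 3.14, 3.14, 3.14].

## Interface

Orientations are given as a unit quaternion [x, y, z, w].
In Python, from workcell import get_obs, camera, job_done gives the robot as it stands. The module is installed in compiled form; this text tells all that it offers.
- The arm moves only by the tool arm_command, never from a script. Its argument "motion" is a list of rows, each an object of numbers: "x", "y", "z": the shift along the tool's x, y, z in m; "roll": the turn about the tool's x in rad; "fingers": the opening, from 0 (shut) to 1 (fully open). A call has 1 to 20 rows; each row shifts and turns the pose as measured when the row begins, along the tool's axes as they then stand; what a row does not reach is not made up. A row lasts 1/12 s, in which the tool goes at most 41.7 mm and 7.16 degrees, less where a joint would pass 70% of its speed; a pose out of reach is approached as far as the arm can. A call is refused whole if a number of a shift passes 0.0417 or a number of a turn 0.125, either way. A call with a gripper value outside its range is refused whole. The fingers move at their own pace and stop on an object; the grip force is fixed at half the most. Time passes only in rows, so rows that do not move let the fingers close. It gives the time, the measured TCP pose, the force and the opening at its end, in the units of the state.
- get_obs(): the state, without advancing time (a new reading comes with each control period).
- camera(name): name is "side" or "top" or "wrist"; returns a dict with "frame" (400x640x3 uint8, red, green, blue), "intrinsics" (3x3 intrinsics, pixels), "rvec" (rotation vector, rad) and "tvec" (3), from world to camera coordinates, as OpenCV has them. Camera axes: x right, y down, z forward; pixel columns grow to the right and rows downward; lengths in m; the calibration is good to about 2 mm. The wrist camera is an equidistant fisheye: a pixel r from the principal point sees the ray r / f radians off the axis. A picture is of the moment at which its call begins. There is no depth.
- job_done(): hands the job in, once; it reports no verdict.
The state is a dict: "clock": time; "joint_pos": joint angles; "joint_vel": joint speeds; "tau": joint torques, N m; "eef_pos": TCP position; "tool_rot": TCP orientation; "ft_force": force on the tool from outside, world axes, zero at the start; "ft_torque": the same for the moment, N m; "grip_width": finger opening in m.
Only numpy, scipy, OpenCV 4.12 (cv2) and the standard library are available. Lean on these libraries where they do the work, as an engineer would, in place of code of your own. Each camera call takes 0.05 s, during which the arm holds its last target.

## Task

The motor's switch unit has to be set, but a dropper bottle stands in the way of its sliding cover: first put the bottle upright on the desk, then push the cover fully open and leave it open. Next take the stylus from its holder and with it push the one broad paddle lever in the row fully over to the far side; the three slim levers stay as they are and fingers keep off all the switches. Finally stand the stylus back in its holder, without disturbing the other things on the desk.

Things in the scene. Friction and masses are not known exactly. Their poses are not given: they have to be found in the camera images.
- switch_unit: low grey case fixed to the desk, 100 mm deep (its x, away from the robot), 260 mm wide (its y, to the left), origin at the centre of its underside; flat top 50 mm above the desk. Left half: a recess with the switches; right half: plain deck that the cover slides onto. Rails 6 mm wide along the front and back edges, top 58 mm; end stop at the right end, top 62 mm
- recess (a point): centre of the recess floor, 24 mm above the desk, 60 mm left of the unit's middle; recess 68 mm deep (unit x), 112 mm wide (unit y), open at the unit's top, covered at the start. Four switches stand in it in a row along y through this point, pitch 26 mm, in an order that changes: one broad paddle, three slim pins
- cover (a joint): travel of the flat grey sliding cover (86 x 122 mm, top 55.5 mm above the desk) along the unit's top: 0 closed over the recess, 0.122 m fully open, moving towards the unit's -y (right). Sliding friction about 1.2 N; stays where it is left
- cover_rib (a point): centre of the upright rib across the middle of the cover: 50 mm long (unit x), 8 mm thick (unit y), standing 15.5 mm above the cover, top 71.5 mm above the desk; this point is 63 mm above the desk. Push the rib's left face to open the cover
- bottle_center (a point): the obstacle: small dropper bottle with a pale cap standing on the right-hand deck of the unit in the cover's path; round body 28 mm wide and 46 mm tall, nozzle above it to 68 mm in all; this point is on its axis 34 mm above its foot, z is up along the bottle; mass about 40 g
- stylus_center (a point): middle of the 102 mm stylus, which starts standing in its holder; z runs from its point up to its grip. Black round grip 14 mm wide from 5 mm below to 51 mm above this point (hold it about 26 mm above); disc 28 mm wide below the grip, underside 9 mm below this point; steel shaft 7 mm wide, pointed end 51 mm below
- holder_mouth (a point): centre of the top of the wooden holder block (56 x 56 x 48 mm, fixed to the desk, left of the unit), 48 mm above the desk: round hole 16 mm wide, 44 mm deep. With the stylus home its disc rests on the block and its middle is 9 mm above this point
- paddle_lever (a joint): angle of the broad paddle lever: 0 leaning 0.4 rad towards the robot (unit -x, off), 0.8 leaning 0.4 rad away (on, end stop); stays where it is left; takes about 1 N at the tip. It pivots 26.5 mm above the desk, 20 mm below its tip point
- paddle_tip (a point): near the top of the white paddle lever, 15 mm wide (unit y), 5 mm thick, top about 46 mm above the desk, below the rim of the recess; hidden under the cover until it is open
- paddle_switch: the switch with the broad paddle, origin at the centre of its plate (44 x 19 mm) on the recess floor, under the lever's pivot
- slim1_lever (a joint): angle of a slim lever (white round pin 5 mm thick, 21 mm long): 0 towards the robot, 0.8 away; must stay where it is
- slim1_switch: a switch with a slim lever, origin at the centre of its plate on the recess floor, under the lever's pivot
- slim2_lever (a joint): angle of a slim lever (white round pin 5 mm thick, 21 mm long): 0 towards the robot, 0.8 away; must stay where it is
- slim2_switch: a switch with a slim lever, origin at the centre of its plate on the recess floor, under the lever's pivot
- slim3_lever (a joint): angle of a slim lever (white round pin 5 mm thick, 21 mm long): 0 towards the robot, 0.8 away; must stay where it is
- slim3_switch: a switch with a slim lever, origin at the centre of its plate on the recess floor, under the lever's pivot
- bottle: the dropper bottle of bottle_center, origin under its foot; the desk to the right of the unit round world (0.425, -0.25) is always free for it
- stylus: the stylus of stylus_center, origin at its pointed end; about 40 g; the disc is 4 mm thick
- blue_cap_bottle: bystander: dropper bottle with a blue cap, 28 mm wide, 68 mm tall, on the desk to the right. Beyond it, off the right edge of the desk, stands a large flat computer screen (world x 0 to 0.46, y -0.46 to -0.28, top 0.34 m above the desk): lift over it; origin under its centre
- sample_jar: bystander: white screw-lid jar, 74 mm wide, 87 mm tall, at the back left, behind the holder; a 216 mm tall motor stands behind it; origin under its centre
Not all that is in view belongs to the job. Leave any green look-alike of the bottle alone.

How it is judged:
On the way, in this order (a step that is already met when the one before it is completed fails the run):
1. the bottle stands upright on the desk, let go (height (world z) of bottle_center between 0.025 and 0.045 m and angle between bottle_center's own z axis and vertical below 0.15 rad and contact force between the fingers and bottle below 0.1 N), for 0.2 s.
2. the cover is fully open (value of joint cover above 0.108 m), for 0.2 s.
3. the stylus is lifted out of its holder (z of stylus_center in the frame of holder_mouth above 0.045 m), for 0.1 s.
4. the paddle lever is pushed over while the stylus is out of its holder (value of joint paddle_lever above 0.6 rad and horizontal distance between stylus_center and holder_mouth above 0.05 m), for 0.1 s.
At the end, for the whole second after the job is handed in: Bottle at rest upright (0.15 rad) on the desk; cover open over 108 of its 122 mm; paddle lever past 0.6 rad, slim levers below 0.25 rad; stylus at rest in its holder, disc within 5 mm of the block, within 10 mm of the hole axis and 0.12 rad of upright (height (world z) of bottle_center between 0.025 and 0.045 m and angle between bottle_center's own z axis and vertical below 0.15 rad and value of joint cover above 0.108 m and value of joint paddle_lever above 0.6 rad and value of joint each of slim1_lever, slim2_lever, slim3_lever below 0.25 rad and horizontal distance between stylus_center and holder_mouth below 0.01 m and z of stylus_center in the frame of holder_mouth between 0.003 and 0.014 m and angle between stylus_center's own z axis and vertical below 0.12 rad and linear speed of each of bottle, stylus below 0.02 m/s); the robot touches nothing.
It fails at once if the robot touches a switch with its fingers or arm (contact force between any of the fingers, the arm and paddle_switch above 0.5 N or contact force between any of the fingers, the arm and slim1_switch above 0.5 N or contact force between any of the fingers, the arm and slim2_switch above 0.5 N or contact force between any of the fingers, the arm and slim3_switch above 0.5 N).
It fails at once if a slim lever is pushed over (value of joint any of slim1_lever, slim2_lever, slim3_lever above 0.4 rad).
It fails at once if the bottle is tipped over (angle between bottle_center's own z axis and vertical above 0.8 rad).
It fails at once if a bystander is shifted by more than 30 mm (distance of any of blue_cap_bottle, sample_jar from where it was at the start of the episode above 0.03 m).
It also fails if it takes over 67 s, if anything falls off the work surface, if the arm or the gripper's body presses on something with over 40 N, if the wrist force passes 120 N, or if a joint passes its speed limit or range.

## Working session

There is one attempt and no reset: what is moved stays moved. The work goes in short steps, Python scripts to look and compute and a tool call to move; the robot and the scene stay as the last step left them, time stands still between calls to the robot, and variables do not carry over. Pictures are saved under pics/ and viewed, and the job is handed in when it is done.

Besides the shell and the picture viewer there is one more tool, called as name(argument=value, ...), one argument or row to a line, values as JSON. arm_command: Moves the arm, as the interface text tells. Its arguments: {"type":"object","properties":{"motion":{"type":"array","items":{"type":"object","properties":{"x":{"type":"number"},"y":{"type":"number"},"z":{"type":"number"},"roll":{"type":"number"},"fingers":{"type":"number"}}}}},"required":["motion"]}

```bash
mkdir -p pics; cat > h.py <<'E'
import numpy as np, cv2
from workcell import get_obs, camera
def snap(name,fn):
    c=camera(name); np.savez('pics/'+fn+'.npz',**c); cv2.imwrite('pics/'+fn+'.png',c['frame'][:,:,::-1]); return c
def load(fn): return dict(np.load('pics/'+fn+'.npz'))
def proj(c,P,fish=False):
    P=np.atleast_2d(np.array(P,float)); R=cv2.Rodrigues(c['rvec'])[0]; X=P@R.T+c['tvec'].reshape(3); K=c['intrinsics']
    if fish:
        r=np.linalg.norm(X[:,:2],axis=1);th=np.arctan2(r,X[:,2]); d=X[:,:2]/r[:,None]*th[:,None]
    else: d=X[:,:2]/X[:,2:]
    return np.c_[d[:,0]*K[0,0]+K[0,2],d[:,1]*K[1,1]+K[1,2]]
def ray(c,uv,fish=False):
    K=c['intrinsics'];R=cv2.Rodrigues(c['rvec'])[0]
    d=np.array([(uv[0]-K[0,2])/K[0,0],(uv[1]-K[1,2])/K[1,1]])
    if fish:
        th=np.linalg.norm(d); v=np.r_[d/th*np.sin(th),np.cos(th)]
    else: v=np.r_[d,1]
    return -R.T@c['tvec'].reshape(3), R.T@v
def onz(c,uv,z,fish=False):
    o,v=ray(c,uv,fish); return o+v*(z-o[2])/v[2]
E
python3 - <<'E'
from h import *
for n in ('top','side','wrist'):
    c=snap(n,n+'0'); o,v=ray(c,(320,200)); print(n,o.round(3),v.round(3),c['intrinsics'].round(1).tolist())
o=get_obs(); print({k:np.round(v,3) for k,v in o.items()})
E
```

```text
top [0.311 0.022 0.963] [ 0.091 -0.012 -0.996] [[403.8, 0.0, 312.3], [0.0, 403.8, 197.1], [0.0, 0.0, 1.0]]
side [ 0.297 -0.689  0.567] [ 0.153  0.805 -0.574] [[450.2, 0.0, 320.6], [0.0, 450.2, 196.9], [0.0, 0.0, 1.0]]
wrist [ 0.203 -0.464  0.373] [-0.301 -0.075 -0.951] [[309.7, 0.0, 321.0], [0.0, 309.7, 197.4], [0.0, 0.0, 1.0]]
{'clock': np.float64(0.15), 'joint_pos': array([-1.313,  0.241,  0.004,  1.335,  0.   ,  1.571]), 'joint_vel': array([ 0.   , -0.001,  0.004,  0.   , -0.002,  0.001]), 'tau': array([ 1.0000e-03, -3.7264e+01,  2.5264e+01,  1.2000e-02,  0.0000e+00,
        0.0000e+00]), 'eef_pos': array([ 0.127, -0.483,  0.231]), 'tool_rot': array([-0.701, -0.091,  0.701, -0.09 ]), 'ft_force': array([-0.341, -0.72 , -0.208]), 'ft_torque': array([-0.022, -0.008, -0.028]), 'grip_width': np.float64(0.085)}
```

View pics/top0.png

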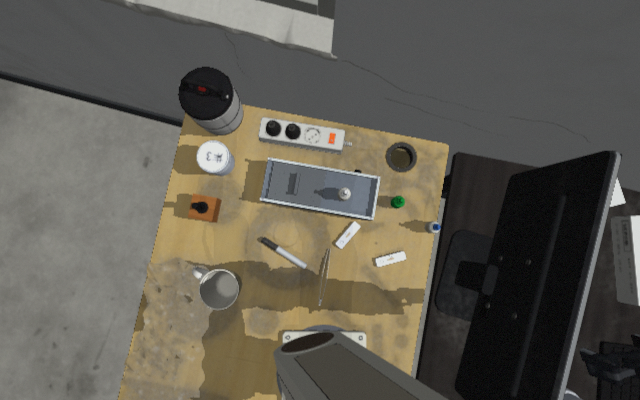

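View pics/side0.png

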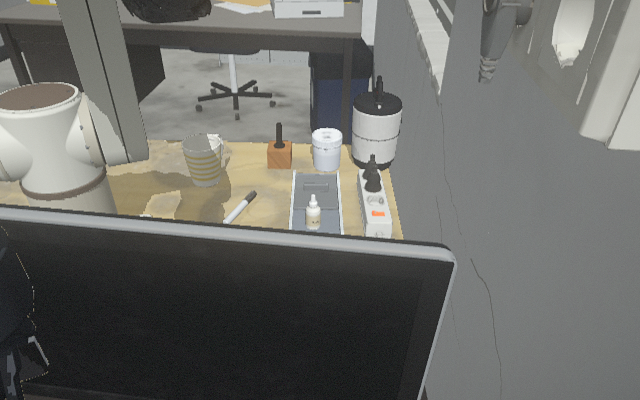

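View pics/wrist0.png

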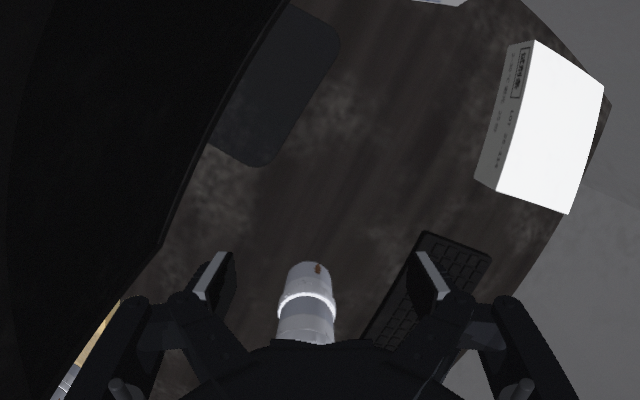

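The top view shows the unit around (320,188), bottle cap (345,193), stylus (200,207), green decoy (398,202), blue cap (434,228) and jar (213,157). I'll zoom in to measure.

```bash
python3 - <<'E'
import cv2
a=cv2.imread('pics/top0.png')
b=cv2.resize(a[145:235,180:400],None,fx=3.6,fy=3.6,interpolation=cv2.INTER_CUBIC); cv2.imwrite('pics/topz.png',b)
a=cv2.imread('pics/side0.png')
b=cv2.resize(a[110:245,240:410],None,fx=4.4,fy=4.4,interpolation=cv2.INTER_CUBIC); cv2.imwrite('pics/sidez.png',b)
E
```

```text
(no output)
```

View pics/topz.png

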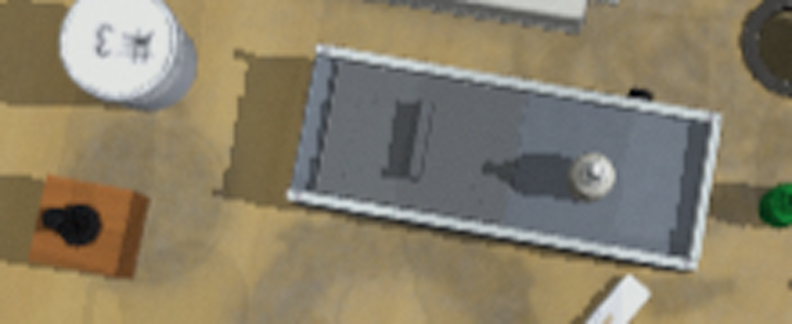

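View pics/sidez.png

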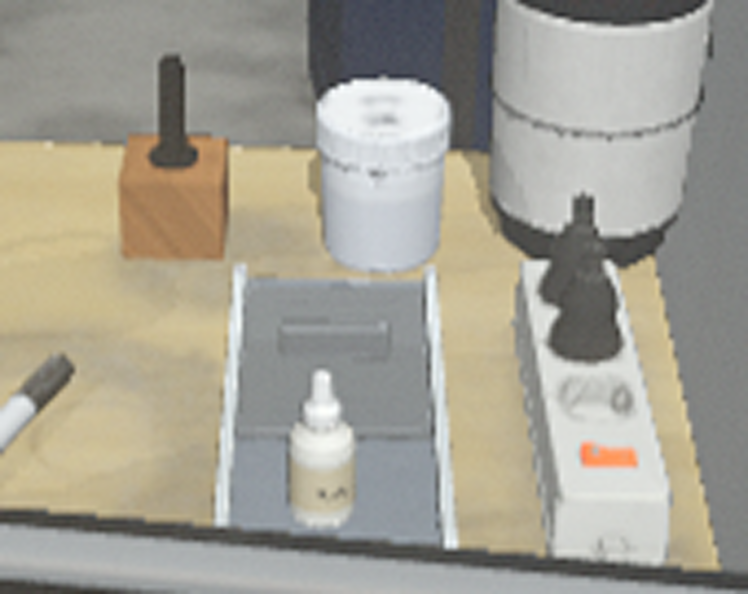

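```bash
python3 - <<'E'
from h import *
from scipy.optimize import least_squares
t=load('top0'); s=load('side0')
zt=lambda u,v:(u/3.6+180,v/3.6+145); zs=lambda u,v:(u/4.4+240,v/4.4+110)
cor=[zt(320,46),zt(288,198),zt(692,270),zt(720,114)]
loc=np.array([[.05,.13,.058],[-.05,.13,.058],[-.05,-.13,.058],[.05,-.13,.060]])
W=lambda p,l:np.c_[p[0]+np.cos(p[2])*l[:,0]-np.sin(p[2])*l[:,1],p[1]+np.sin(p[2])*l[:,0]+np.cos(p[2])*l[:,1],l[:,2]]
f=lambda p:(proj(t,W(p,loc))-cor).ravel()
r=least_squares(f,[.45,0,-.1]);p=r.x;print('unit',p.round(4),'res px',r.fun.round(1))
for n,c in zip('BL FL FR BR'.split(),cor): print(n,onz(t,c,.058).round(4))
print('side pred corners',(proj(s,W(p,loc))-[240,110])*4.4)
# rib
print('rib',[onz(t,zt(*q),.0715).round(4) for q in [(398,100),(420,100),(412,178),(387,178)]], W(p,np.array([[0,.06,.063]])).round(4))
# bottle: nozzle tip top, z .118
print('bottle top(cap)',onz(t,zt(593,172),.118).round(4),'side tip',proj(s,[[*onz(t,zt(593,172),.118)[:2],.118],[*onz(t,zt(593,172),.118)[:2],.05]]), zs(321,372),zs(322,525))
# stylus: holder top corners z .048
H=[zt(52,174),zt(149,195),zt(131,278),zt(30,262)]
for q in H: print('h',onz(t,q,.048).round(4))
print('stylus top', onz(t,zt(50,220),.048+.060).round(4),'disc',onz(t,zt(78,225),.048).round(4))
print('green',onz(t,(398,202),.065).round(3),'blue',onz(t,(434,228),.06).round(3),'jar',onz(t,(213,157),.087).round(3))
hc=np.mean([onz(t,q,.048) for q in H],0); print('hc',hc)
print('side pred: stylus top',(proj(s,[[hc[0],hc[1],.108],[hc[0],hc[1],.052]])-[240,110])*4.4)
np.save('unit.npy',p)
E
```

```text
unit [ 0.4203  0.0113 -0.1703] res px [-1.2 -0.7 -0.6  0.1  1.2  0.5  0.7  0.1]
BL [0.4899 0.1281 0.058 ]
FL [0.3933 0.1464 0.058 ]
FR [ 0.35   -0.1058  0.058 ]
BR [ 0.448  -0.1241  0.058 ]
side pred corners [[432.78527252 263.45915064]
 [230.84401874 260.98345902]
 [200.48195366 609.14780064]
 [459.00070369 607.70092021]]
rib [array([0.4535, 0.0775, 0.0715]), array([0.4536, 0.0638, 0.0715]), array([0.4049, 0.0682, 0.0715]), array([0.4048, 0.0837, 0.0715])] [[0.4304 0.0704 0.063 ]]
bottle top(cap) [ 0.4043 -0.0399  0.118 ] side tip [[311.48036725 194.17377399]
 [311.23949494 224.47522747]] (312.95454545454544, 194.54545454545453) (313.1818181818182, 229.3181818181818)
h [0.4085 0.2979 0.048 ]
h [0.3955 0.2359 0.048 ]
h [0.343  0.2457 0.048 ]
h [0.3526 0.3098 0.048 ]
stylus top [0.3748 0.2801 0.108 ] disc [0.3762 0.2803 0.048 ]
green [ 0.39  -0.163  0.065] blue [ 0.333 -0.243  0.06 ] jar [0.485 0.248 0.087]
hc [0.37490867 0.27235321 0.048     ]
side pred: stylus top [[165.84667748  62.21191827]
 [169.54814836 156.02555945]]
```

```bash
cat >> h.py <<'E'
from scipy.spatial.transform import Rotation as Ro
def axes():
    o=get_obs(); R=Ro.from_quat(o['tool_rot']).as_matrix(); return o['eef_pos'],R,o
def plan(target,jawyaw=None):
    """prints delta in tool axes at current orientation; jawyaw = world direction angle of tool y (mod pi)"""
    p,R,o=axes(); d=R.T@(np.array(target)-p); 
    y=np.degrees(np.arctan2(R[1,1],R[0,1])); print('t',round(float(o['clock']),2),'tcp',p.round(4),'jaw yaw deg',round(y,1),'tilt',R[:,0].round(3),'delta tool',d.round(4),'rows',round(float(np.linalg.norm(d)/.0417),1))
    if jawyaw is not None:
        e=(y-np.degrees(jawyaw)+90)%180-90; print(' roll (about down) rad',round(np.radians(e),4),'rows',round(abs(np.radians(e))/.125,1))
    print(' joints',o['joint_pos'].round(3),'F',o['ft_force'].round(2),'w',round(float(o['grip_width']),4))
E
python3 - <<'E'
from h import *
p,R,o=axes(); print(R.round(3))
plan([.4043,-.04,.42],-.17)
plan([.127,-.483,.42])
t=load('top0')
for n,q in dict(penL=(262,240),penR=(306,267),stickTL=(352,222),stickB=(338,247),spot=(312,228),glass=(328,248),stick2=(390,259),mugR=(238,285)).items(): print(n,onz(t,q,0.01).round(3))
E
```

```text
[[-0.     0.255 -0.967]
 [ 0.002 -0.967 -0.255]
 [-1.    -0.002 -0.   ]]
t 0.15 tcp [ 0.1274 -0.483   0.2306] jaw yaw deg -75.2 tilt [-0.     0.002 -1.   ] delta tool [-0.1888 -0.3581 -0.3807] rows 13.3
 roll (about down) rad -1.143 rows 9.1
 joints [-1.313  0.241  0.004  1.335  0.     1.571] F [-0.34 -0.72 -0.21] w 0.0851
t 0.15 tcp [ 0.1274 -0.483   0.2306] jaw yaw deg -75.2 tilt [-0.     0.002 -1.   ] delta tool [-0.1894 -0.0004  0.0003] rows 4.5
 joints [-1.313  0.241  0.004  1.335  0.     1.571] F [-0.34 -0.72 -0.21] w 0.0851
penL [0.303 0.146 0.01 ]
penR [0.241 0.043 0.01 ]
stickTL [ 0.347 -0.065  0.01 ]
stickB [ 0.288 -0.032  0.01 ]
spot [0.332 0.029 0.01 ]
glass [ 0.286 -0.009  0.01 ]
stick2 [ 0.261 -0.153  0.01 ]
mugR [0.199 0.2   0.01 ]
```

arm_command(
  motion=[
    {"x": -0.04},
    {"x": -0.04},
    {"x": -0.04},
    {"x": -0.04},
    {"x": -0.03},
    {"x": 0},
  ],
)

```text
schema error: expected keys x, y, z, roll, fingers
```

```bash
python3 - <<'E'
from h import *
plan([.405,-.041,.42],np.pi/2-.17)
E
```

```text
t 0.15 tcp [ 0.1274 -0.483   0.2306] jaw yaw deg -75.2 tilt [-0.     0.002 -1.   ] delta tool [-0.1888 -0.3569 -0.3812] rows 13.3
 roll (about down) rad 0.4277 rows 3.4
 joints [-1.313  0.241  0.004  1.335  0.     1.571] F [-0.34 -0.72 -0.21] w 0.0851
```

arm_command(
  motion=[
    {"x": -0.04,"y": 0,"z": 0,"roll": 0,"fingers": 1},
    {"x": -0.04,"y": 0,"z": 0,"roll": 0,"fingers": 1},
    {"x": -0.04,"y": 0,"z": 0,"roll": 0,"fingers": 1},
    {"x": -0.04,"y": 0,"z": 0,"roll": 0,"fingers": 1},
    {"x": -0.03,"y": 0,"z": 0,"roll": 0,"fingers": 1},
    {"x": 0,"y": 0,"z": 0,"roll": 0,"fingers": 1},
  ],
)

```text
clock: 0.65
eef_pos: [0.1257, -0.4769, 0.4186]
tool_rot: [-0.7, -0.101, 0.702, -0.081]
ft_force: [0.0, 1.1, -0.4]
grip_width: 0.0853
```

```bash
python3 - <<'E'
from h import *
plan([.405,-.041,.42],np.pi/2-.17)
E
```

```text
t 0.65 tcp [ 0.1257 -0.4769  0.4186] jaw yaw deg -75.2 tilt [-0.007  0.027 -1.   ] delta tool [ 0.0085 -0.3502 -0.3812] rows 12.4
 roll (about down) rad 0.4278 rows 3.4
 joints [-1.313  0.262  0.516  1.853 -0.     1.571] F [ 0.02  1.06 -0.41] w 0.0853
```

arm_command(
  motion=[
    {"x": 0,"y": -0.026,"z": -0.028,"roll": 0,"fingers": 1},
    {"x": 0,"y": -0.026,"z": -0.028,"roll": 0,"fingers": 1},
    {"x": 0,"y": -0.026,"z": -0.028,"roll": 0,"fingers": 1},
    {"x": 0,"y": -0.026,"z": -0.028,"roll": 0,"fingers": 1},
    {"x": 0,"y": -0.026,"z": -0.028,"roll": 0,"fingers": 1},
    {"x": 0,"y": -0.026,"z": -0.028,"roll": 0,"fingers": 1},
    {"x": 0,"y": -0.026,"z": -0.028,"roll": 0,"fingers": 1},
    {"x": 0,"y": -0.026,"z": -0.028,"roll": 0,"fingers": 1},
    {"x": 0,"y": 0,"z": 0,"roll": 0,"fingers": 1},
  ],
)

```text
clock: 1.4
eef_pos: [0.295, -0.2117, 0.4195]
tool_rot: [-0.7, -0.099, 0.703, -0.077]
ft_force: [-0.3, -1.2, 0.6]
grip_width: 0.0855
```

```bash
python3 - <<'E'
from h import *
plan([.405,-.041,.35],np.pi/2-.17)
E
```

```text
t 1.4 tcp [ 0.295  -0.2117  0.4195] jaw yaw deg -75.7 tilt [-0.008  0.031 -0.999] delta tool [ 0.0739 -0.1359 -0.1488] rows 5.1
 roll (about down) rad 0.4199 rows 3.4
 joints [-0.639 -0.015  0.197  1.809  0.02   2.252] F [-0.34 -1.21  0.64] w 0.0855
```

arm_command(
  motion=[
    {"x": 0.006,"y": 0,"z": 0,"roll": -0.12,"fingers": 0.8},
    {"x": 0.006,"y": 0,"z": 0,"roll": -0.12,"fingers": 0.8},
    {"x": 0.006,"y": 0,"z": 0,"roll": -0.12,"fingers": 0.8},
    {"x": 0.006,"y": 0,"z": 0,"roll": -0.12,"fingers": 0.8},
    {"x": 0.006,"y": 0,"z": 0,"roll": -0.12,"fingers": 0.8},
    {"x": 0.006,"y": 0,"z": 0,"roll": -0.12,"fingers": 0.8},
    {"x": 0.006,"y": 0,"z": 0,"roll": -0.12,"fingers": 0.8},
    {"x": 0.006,"y": 0,"z": 0,"roll": -0.12,"fingers": 0.8},
    {"x": 0.006,"y": 0,"z": 0,"roll": -0.12,"fingers": 0.8},
    {"x": 0.006,"y": 0,"z": 0,"roll": -0.08,"fingers": 0.8},
    {"x": 0,"y": 0,"z": 0,"roll": 0,"fingers": 0.8},
  ],
)

```text
clock: 2.32
eef_pos: [0.2932, -0.2072, 0.3522]
tool_rot: [0.531, 0.484, -0.524, 0.458]
ft_force: [0.2, -0.0, -0.5]
grip_width: 0.0682
```

```bash
python3 - <<'E'
from h import *
plan([.405,-.041,.30],-.17)
E
```

```text
t 2.32 tcp [ 0.2932 -0.2072  0.3522] jaw yaw deg -6.5 tilt [-0.016  0.034 -0.999] delta tool [ 0.0561  0.0934 -0.176 ] rows 5.0
 roll (about down) rad 0.0572 rows 0.5
 joints [-6.310e-01 -3.700e-02  1.000e-03  1.643e+00  1.800e-02  1.053e+00] F [ 0.19 -0.05 -0.55] w 0.0682
```

arm_command(
  motion=[
    {"x": 0.01,"y": 0.018,"z": -0.034,"roll": 0.028,"fingers": 0.8},
    {"x": 0.01,"y": 0.018,"z": -0.034,"roll": 0.028,"fingers": 0.8},
    {"x": 0.01,"y": 0.018,"z": -0.034,"roll": 0,"fingers": 0.8},
    {"x": 0.01,"y": 0.018,"z": -0.034,"roll": 0,"fingers": 0.8},
    {"x": 0.01,"y": 0.018,"z": -0.034,"roll": 0,"fingers": 0.8},
    {"x": 0,"y": 0,"z": 0,"roll": 0,"fingers": 0.8},
    {"x": 0,"y": 0,"z": 0,"roll": 0,"fingers": 0.8},
  ],
)

```text
clock: 2.9
eef_pos: [0.4126, -0.0518, 0.3024]
tool_rot: [0.551, 0.459, -0.546, 0.434]
ft_force: [-0.6, -0.0, -0.2]
grip_width: 0.0688
```

```bash
python3 - <<'E'
from h import *
plan([.405,-.041,.30],-.17)
snap('wrist','w1');snap('side','s1')
E
```

```text
t 2.9 tcp [ 0.4126 -0.0518  0.3024] jaw yaw deg -11.6 tilt [-0.016  0.031 -0.999] delta tool [ 0.0029 -0.0096 -0.009 ] rows 0.3
 roll (about down) rad -0.0329 rows 0.3
 joints [-0.146  0.068 -0.018  1.505  0.028  1.628] F [-0.65 -0.04 -0.19] w 0.0688
```

View pics/w1.png

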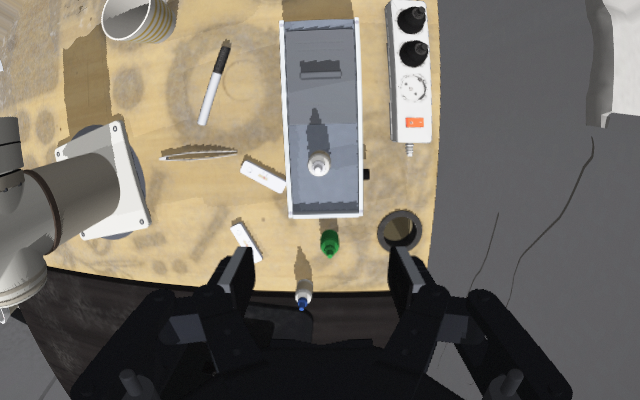

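The wrist view shows the unit (corners about (281,20) to (362,216)) and the bottle nozzle near (320,160). I'll zoom in for accurate triangulation.

```bash
python3 - <<'E'
import cv2
a=cv2.imread('pics/w1.png')
cv2.imwrite('pics/w1z.png',cv2.resize(a[10:230,270:375],None,fx=2.7,fy=2.7,interpolation=cv2.INTER_CUBIC))
E
```

```text
(no output)
```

View pics/w1z.png

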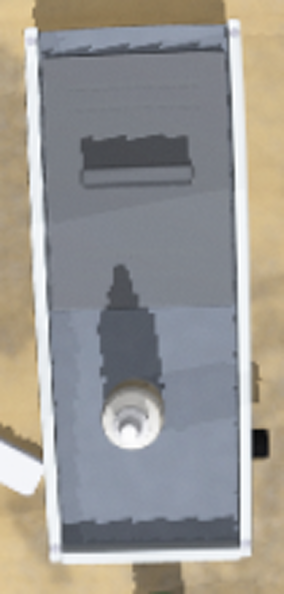

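```bash
python3 - <<'E'
from h import *
from scipy.optimize import least_squares
t=load('top0'); w=load('w1')
print('wcam',ray(w,(321,198),True)[0].round(3))
zw=lambda u,v:(u/2.7+270,v/2.7+10); zt=lambda u,v:(u/3.6+180,v/3.6+145)
loc=np.array([[.05,.13,.058],[-.05,.13,.058],[-.05,-.13,.060],[.05,-.13,.060]])
cw=np.array([zw(243,20),zw(26,28),zw(50,562),zw(252,556)])
ct=np.array([zt(320,46),zt(288,198),zt(692,270),zt(720,114)])
W=lambda p,l:np.c_[p[0]+np.cos(p[2])*l[:,0]-np.sin(p[2])*l[:,1],p[1]+np.sin(p[2])*l[:,0]+np.cos(p[2])*l[:,1],l[:,2]]
for nm,f in dict(w=lambda p:(proj(w,W(p,loc),True)-cw).ravel(), both=lambda p:np.r_[(proj(w,W(p,loc),True)-cw).ravel(),(proj(t,W(p,loc))-ct).ravel()]).items():
    r=least_squares(f,[.42,.01,-.17]); print(nm,r.x.round(4),r.fun.round(1))
p=r.x; np.save('unit.npy',p)
print('rib pred',W(p,np.array([[0,.06,.0715]]))[0].round(4),'rib w', onz(w,zw(137,172),.0715,True).round(4))
print('bottle w: body/shoulder',onz(w,zw(133,408),.096,True).round(4),'tip',onz(w,zw(130,429),.118,True).round(4),'top tip',onz(t,zt(593,172),.118).round(4))
o=[ray(w,zw(130,429),True),ray(t,zt(593,172))]
A=np.c_[o[0][1],-o[1][1]];x=np.linalg.lstsq(A,o[1][0]-o[0][0],rcond=None)[0];print('tri',o[0][0]+x[0]*o[0][1],o[1][0]+x[1]*o[1][1])
E
```

```text
wcam [0.431 0.019 0.447]
w [ 0.4234  0.0113 -0.1713] [-0.2 -0.4  0.1 -0.5 -0.   0.2  0.1  0.7]
both [ 0.4226  0.0113 -0.1714] [-0.8 -0.3 -0.5 -0.3 -0.6  0.3 -0.5  0.8 -1.2 -1.8 -0.7 -1.   1.2 -0.6
  0.7 -0.9]
rib pred [0.4328 0.0704 0.0715] rib w [0.4319 0.065  0.0715]
bottle w: body/shoulder [ 0.41   -0.0354  0.096 ] tip [ 0.4085 -0.04    0.118 ] top tip [ 0.4043 -0.0399  0.118 ]
tri [ 0.40729411 -0.04309976  0.10109671] [ 0.40615485 -0.04120104  0.10083205]
```

```bash
python3 - <<'E'
from h import *
plan([.408,-.040,.13],-.17)
E
```

```text
t 3.0 tcp [ 0.4122 -0.0529  0.3027] jaw yaw deg -11.7 tilt [-0.016  0.031 -0.999] delta tool [ 0.1731 -0.0029 -0.0071] rows 4.2
 roll (about down) rad -0.035 rows 0.3
 joints [-0.149  0.067 -0.019  1.505  0.029  1.627] F [ 0.06 -0.35  0.16] w 0.0681
```

arm_command(
  motion=[
    {"x": 0.035,"y": -0.0006,"z": -0.0015,"roll": -0.02,"fingers": 0.7},
    {"x": 0.035,"y": -0.0006,"z": -0.0015,"roll": -0.015,"fingers": 0.7},
    {"x": 0.035,"y": -0.0006,"z": -0.0015,"roll": 0,"fingers": 0.7},
    {"x": 0.035,"y": -0.0006,"z": -0.0015,"roll": 0,"fingers": 0.7},
    {"x": 0.03,"y": -0.0006,"z": -0.0015,"roll": 0,"fingers": 0.7},
    {"x": 0,"y": 0,"z": 0,"roll": 0,"fingers": 0.7},
  ],
)

```text
clock: 3.5
eef_pos: [0.4102, -0.0482, 0.1338]
tool_rot: [0.551, 0.458, -0.539, 0.443]
ft_force: [-1.9, 1.1, -0.1]
grip_width: 0.0601
```

```bash
python3 - <<'E'
from h import *
plan([.408,-.040,.064],-.17)
snap('wrist','w2')
E
```

```text
t 3.5 tcp [ 0.4102 -0.0482  0.1338] jaw yaw deg -10.8 tilt [ 0.     0.027 -1.   ] delta tool [ 0.07   -0.0034 -0.0058] rows 1.7
 roll (about down) rad -0.0186 rows 0.1
 joints [-0.137  0.147 -0.381  1.046  0.027  1.623] F [-1.94  1.07 -0.08] w 0.0601
```

View pics/w2.png

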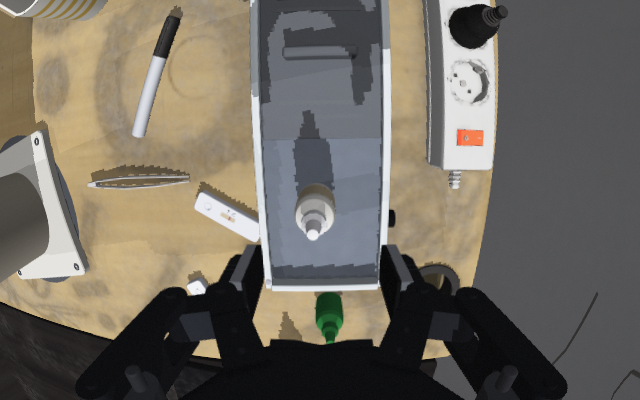

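```bash
python3 - <<'E'
from h import *
w=load('w2')
print(onz(w,(313,234),.118,True).round(4),onz(w,(317,205),.096,True).round(4))
for P in ([.408,-.04,.118],[.408,-.04,.096],[.408,-.04,.05]): print(proj(w,P,True).round(1))
u=np.load('unit.npy');
print('stylus grip etc later')
E
```

```text
[ 0.4075 -0.0417  0.118 ] [ 0.4113 -0.0321  0.096 ]
[[313.4 231.1]]
[[314.3 217.8]]
[[315.8 197.4]]
stylus grip etc later
```

arm_command(
  motion=[
    {"x": 0.025,"y": -0.001,"z": -0.002,"roll": -0.01,"fingers": 0.7},
    {"x": 0.025,"y": -0.001,"z": -0.002,"roll": -0.008,"fingers": 0.7},
    {"x": 0.02,"y": -0.001,"z": -0.0005,"roll": 0,"fingers": 0.7},
    {"x": 0,"y": 0,"z": 0,"roll": 0,"fingers": 0.7},
  ],
)

```text
clock: 3.88
eef_pos: [0.4181, -0.0471, 0.0747]
tool_rot: [0.554, 0.454, -0.532, 0.452]
ft_force: [-0.0, -0.1, 0.2]
grip_width: 0.0595
```

```bash
python3 - <<'E'
from h import *
plan([.4085,-.0415,.064],-.17)
E
```

```text
t 3.88 tcp [ 0.4181 -0.0471  0.0747] jaw yaw deg -10.3 tilt [ 0.022  0.023 -0.999] delta tool [ 0.0106 -0.0107 -0.0035] rows 0.4
 roll (about down) rad -0.0098 rows 0.1
 joints [-0.131  0.217 -0.473  0.862  0.026  1.62 ] F [-0.03 -0.12  0.24] w 0.0595
```

arm_command(
  motion=[
    {"x": 0.003,"y": -0.006,"z": -0.003,"roll": 0,"fingers": 0.7},
    {"x": 0.006,"y": -0.004,"z": -0.0015,"roll": 0,"fingers": 0.7},
    {"x": 0.002,"y": -0.001,"z": -0.001,"roll": 0,"fingers": 0.7},
    {"x": 0,"y": 0,"z": 0,"roll": 0,"fingers": 0.7},
  ],
)

```text
clock: 4.22
eef_pos: [0.4137, -0.0415, 0.0704]
tool_rot: [0.558, 0.45, -0.53, 0.454]
ft_force: [-0.2, 0.2, 0.3]
grip_width: 0.0597
```

```bash
python3 - <<'E'
from h import *
plan([.4085,-.0415,.064],-.17)
E
```

```text
t 4.22 tcp [ 0.4137 -0.0415  0.0704] jaw yaw deg -10.6 tilt [ 0.034  0.021 -0.999] delta tool [ 0.0063 -0.0053  0.0011] rows 0.2
 roll (about down) rad -0.0146 rows 0.1
 joints [-0.118  0.205 -0.503  0.831  0.025  1.637] F [-0.22  0.2   0.35] w 0.0597
```

arm_command(
  motion=[
    {"x": 0.006,"y": -0.005,"z": 0,"roll": 0,"fingers": 0.7},
    {"x": 0.004,"y": -0.003,"z": 0,"roll": 0,"fingers": 0.5},
    {"x": 0,"y": 0,"z": 0,"roll": 0,"fingers": 0},
    {"x": 0,"y": 0,"z": 0,"roll": 0,"fingers": 0},
    {"x": 0,"y": 0,"z": 0,"roll": 0,"fingers": 0},
    {"x": 0,"y": 0,"z": 0,"roll": 0,"fingers": 0},
    {"x": 0,"y": 0,"z": 0,"roll": 0,"fingers": 0},
    {"x": 0,"y": 0,"z": 0,"roll": 0,"fingers": 0},
  ],
)

```text
clock: 4.88
eef_pos: [0.4077, -0.0398, 0.0622]
tool_rot: [0.559, 0.448, -0.528, 0.455]
ft_force: [0.9, 0.5, 0.2]
grip_width: 0.0254
```

```bash
python3 - <<'E'
from h import *
plan([.4085,-.0415,.18],-.17)
snap('wrist','w3');snap('side','s3')
E
```

```text
t 4.88 tcp [ 0.4077 -0.0398  0.0622] jaw yaw deg -10.5 tilt [ 0.04   0.02  -0.999] delta tool [-0.1177  0.0053 -0.0017] rows 2.8
 roll (about down) rad -0.0141 rows 0.1
 joints [-0.116  0.203 -0.535  0.796  0.025  1.639] F [0.89 0.51 0.22] w 0.0254
```

View pics/w3.png

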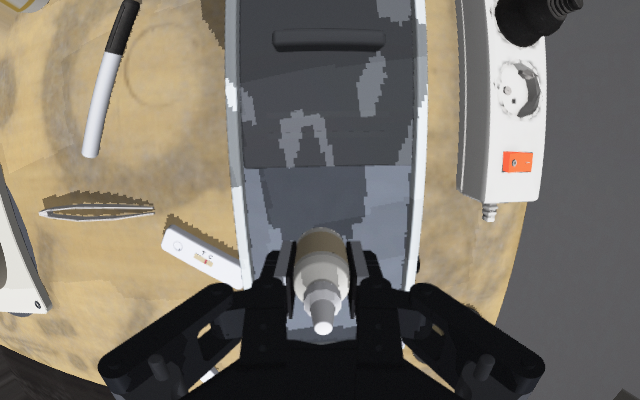

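View pics/s3.png

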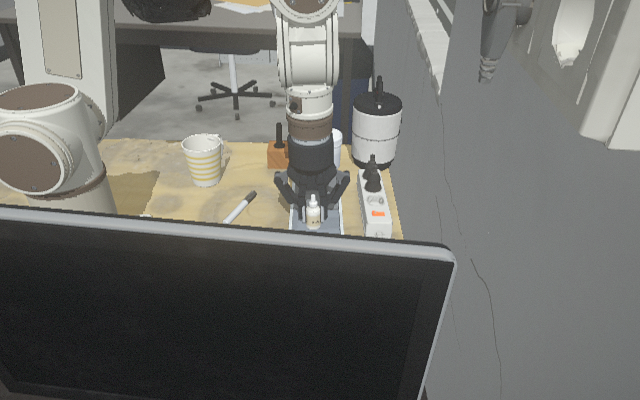

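The bottle sits between the pads with the grip at 25 mm. I'll lift it now.

arm_command(
  motion=[
    {"x": -0.01,"y": 0,"z": 0,"roll": 0,"fingers": 0},
    {"x": -0.025,"y": 0,"z": 0,"roll": 0,"fingers": 0},
    {"x": -0.03,"y": 0,"z": 0,"roll": 0,"fingers": 0},
    {"x": -0.025,"y": 0,"z": 0,"roll": 0,"fingers": 0},
    {"x": 0,"y": 0,"z": 0,"roll": 0,"fingers": 0},
  ],
)

```text
clock: 5.4
eef_pos: [0.4013, -0.0414, 0.153]
tool_rot: [0.557, 0.451, -0.53, 0.453]
ft_force: [0.3, 0.2, 0.0]
grip_width: 0.0252
```

```bash
python3 - <<'E'
from h import *
plan([.325,.045,.14],-.17)
snap('wrist','w4');snap('side','s4')
E
```

```text
t 5.4 tcp [ 0.4013 -0.0414  0.153 ] jaw yaw deg -10.5 tilt [ 0.032  0.021 -0.999] delta tool [ 0.0125 -0.0912 -0.0706] rows 2.8
 roll (about down) rad -0.014 rows 0.1
 joints [-0.122  0.084 -0.399  1.059  0.025  1.633] F [0.32 0.22 0.02] w 0.0252
```

View pics/w4.png

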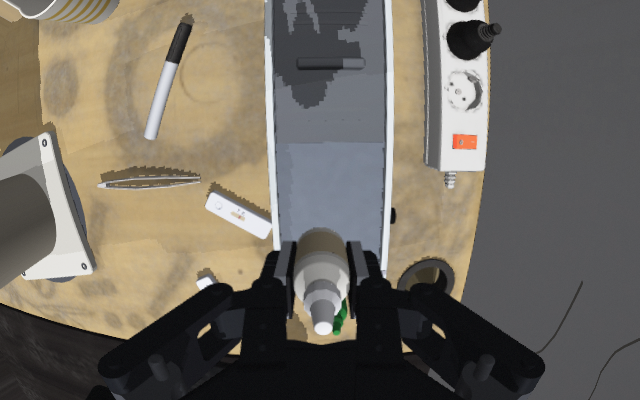

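arm_command(
  motion=[
    {"x": 0,"y": -0.015,"z": -0.012,"roll": 0,"fingers": 0},
    {"x": 0,"y": -0.025,"z": -0.02,"roll": 0,"fingers": 0},
    {"x": 0,"y": -0.025,"z": -0.02,"roll": 0,"fingers": 0},
    {"x": 0,"y": -0.018,"z": -0.012,"roll": 0,"fingers": 0},
    {"x": 0,"y": -0.01,"z": -0.008,"roll": 0,"fingers": 0},
    {"x": 0,"y": 0,"z": 0,"roll": 0,"fingers": 0},
  ],
)

```text
clock: 6.0
eef_pos: [0.3136, 0.0483, 0.1414]
tool_rot: [0.553, 0.453, -0.536, 0.448]
ft_force: [0.3, -0.6, -0.5]
grip_width: 0.0253
```

```bash
python3 - <<'E'
from h import *
plan([.325,.045,.0135],-.17)
snap('wrist','w5');snap('side','s5')
E
```

```text
t 6.0 tcp [0.3136 0.0483 0.1414] jaw yaw deg -10.8 tilt [ 0.014  0.021 -1.   ] delta tool [0.1279 0.0106 0.004 ] rows 3.1
 roll (about down) rad -0.0182 rows 0.1
 joints [ 0.135 -0.068 -0.585  1.037  0.019  1.894] F [ 0.27 -0.65 -0.49] w 0.0253
```

View pics/w5.png

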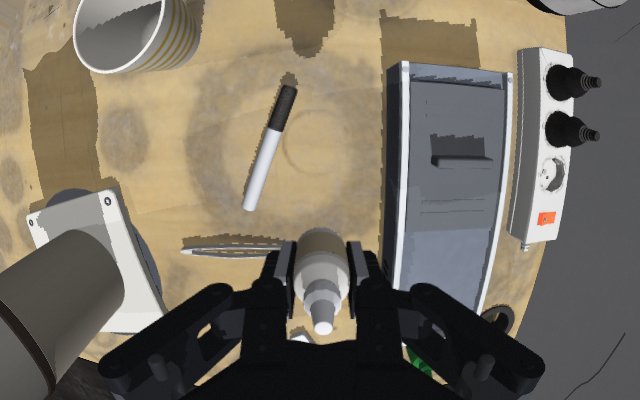

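View pics/s5.png

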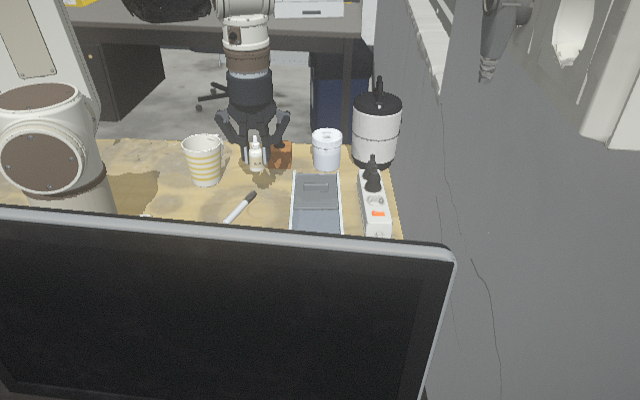

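```bash
python3 - <<'E'
from h import *
w=load('w5')
for n,q in dict(tw_tip=(285,250),pen=(248,210),rail=(385,250),stick=(300,337)).items(): print(n,onz(w,q,.005,True).round(3))
E
```

```text
tw_tip [ 0.268 -0.007  0.005]
pen [0.242 0.041 0.005]
rail [ 0.368 -0.028  0.005]
stick [ 0.257 -0.124  0.005]
```

arm_command(
  motion=[
    {"x": 0.02,"y": 0.003,"z": 0.001,"roll": 0,"fingers": 0},
    {"x": 0.025,"y": 0.001,"z": 0.001,"roll": 0,"fingers": 0},
    {"x": 0.025,"y": 0,"z": 0.001,"roll": 0,"fingers": 0},
    {"x": 0.02,"y": 0,"z": 0.001,"roll": 0,"fingers": 0},
    {"x": 0.012,"y": 0,"z": 0,"roll": 0,"fingers": 0},
    {"x": 0,"y": 0,"z": 0,"roll": 0,"fingers": 0},
  ],
)

```text
clock: 6.6
eef_pos: [0.3282, 0.0413, 0.0356]
tool_rot: [0.557, 0.449, -0.536, 0.449]
ft_force: [0.1, -0.2, 0.3]
grip_width: 0.0257
```

```bash
python3 - <<'E'
from h import *
plan([.325,.045,.0125],-.17)
E
```

```text
t 6.6 tcp [0.3282 0.0413 0.0356] jaw yaw deg -11.2 tilt [ 0.024  0.018 -1.   ] delta tool [ 0.0231 -0.0043 -0.0025] rows 0.6
 roll (about down) rad -0.0253 rows 0.2
 joints [ 0.111  0.117 -0.739  0.689  0.016  1.877] F [ 0.12 -0.19  0.33] w 0.0257
```

arm_command(
  motion=[
    {"x": 0.01,"y": -0.002,"z": 0,"roll": 0,"fingers": 0},
    {"x": 0.008,"y": -0.001,"z": 0,"roll": 0,"fingers": 0},
    {"x": 0.003,"y": 0,"z": 0,"roll": 0,"fingers": 0},
    {"x": 0,"y": 0,"z": 0,"roll": 0,"fingers": 0},
  ],
)

```text
clock: 6.93
eef_pos: [0.3283, 0.0399, 0.0134]
tool_rot: [0.557, 0.447, -0.537, 0.448]
ft_force: [-0.1, -0.6, 0.5]
grip_width: 0.0254
```

```bash
python3 - <<'E'
from h import *
plan([.325,.045,.0125],-.17)
snap('side','s6')
E
```

```text
t 6.93 tcp [0.3283 0.0399 0.0134] jaw yaw deg -11.5 tilt [ 0.023  0.017 -1.   ] delta tool [ 0.0009 -0.0043 -0.0043] rows 0.1
 roll (about down) rad -0.0302 rows 0.2
 joints [ 0.108  0.164 -0.767  0.615  0.015  1.879] F [-0.11 -0.56  0.46] w 0.0254
```

arm_command(
  motion=[
    {"x": 0.0015,"y": 0,"z": 0,"roll": 0,"fingers": 0},
    {"x": 0,"y": 0,"z": 0,"roll": 0,"fingers": 0},
    {"x": 0,"y": 0,"z": 0,"roll": 0,"fingers": 0.55},
    {"x": 0,"y": 0,"z": 0,"roll": 0,"fingers": 0.55},
    {"x": 0,"y": 0,"z": 0,"roll": 0,"fingers": 0.55},
    {"x": 0,"y": 0,"z": 0,"roll": 0,"fingers": 0.55},
    {"x": 0,"y": 0,"z": 0,"roll": 0,"fingers": 0.55},
  ],
)

```text
clock: 7.57
eef_pos: [0.3323, 0.04, 0.0148]
tool_rot: [0.56, 0.445, -0.535, 0.449]
ft_force: [0.2, -0.9, -0.6]
grip_width: 0.0469
```

```bash
python3 - <<'E'
from h import *
plan([.325,.045,.1125],-.17)
snap('side','s6');snap('wrist','w6')
E
```

```text
t 7.57 tcp [0.3323 0.04   0.0148] jaw yaw deg -11.5 tilt [ 0.03   0.018 -0.999] delta tool [-0.0977 -0.0056 -0.0057] rows 2.4
 roll (about down) rad -0.0308 rows 0.2
 joints [ 0.107  0.163 -0.763  0.613  0.014  1.878] F [ 0.22 -0.87 -0.6 ] w 0.0469
```

View pics/w6.png

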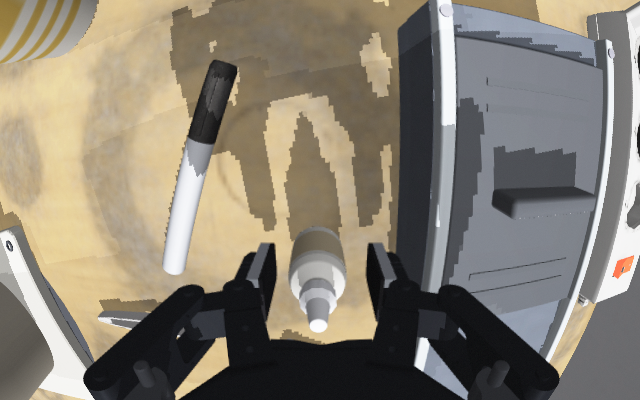

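View pics/s6.png

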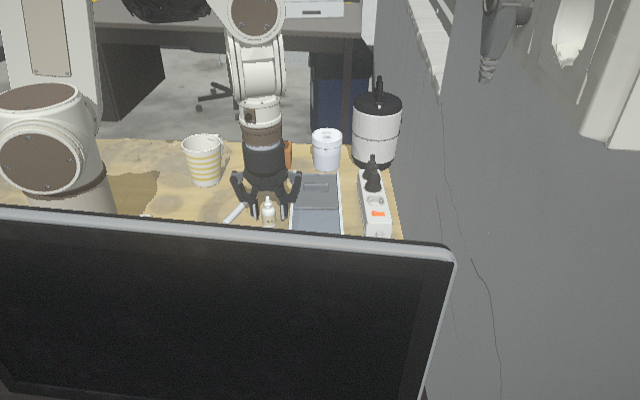

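Both views show the bottle upright and released on the desk, with the fingers clear on both sides. I'll lift straight up next.

arm_command(
  motion=[
    {"x": -0.015,"y": 0,"z": 0,"roll": 0,"fingers": 0.6},
    {"x": -0.025,"y": 0,"z": 0,"roll": 0,"fingers": 0.6},
    {"x": -0.03,"y": 0,"z": 0,"roll": 0,"fingers": 0.6},
    {"x": -0.035,"y": 0,"z": 0,"roll": 0,"fingers": 0.6},
    {"x": -0.025,"y": 0,"z": 0,"roll": 0,"fingers": 0.2},
    {"x": 0,"y": 0,"z": 0,"roll": 0,"fingers": 0},
  ],
)

```text
clock: 8.17
eef_pos: [0.3247, 0.0374, 0.1484]
tool_rot: [0.557, 0.447, -0.538, 0.448]
ft_force: [0.6, 0.5, -0.2]
grip_width: 0.0282
```

```bash
python3 - <<'E'
from h import *
u=np.load('unit.npy'); c,s=np.cos(u[2]),np.sin(u[2])
W=lambda a,b:[u[0]+c*a-s*b,u[1]+s*a+c*b]
print('rib',W(0,.06),'start',W(0,.09),'end',W(0,-.05))
plan([*W(0,.088),.14],-.17)
snap('wrist','w7')
E
```

```text
rib [np.float64(0.4328142300199632), np.float64(0.07043829424381835)] start [np.float64(0.43793192204596587), np.float64(0.099998558591875)] end [np.float64(0.4140493592579535), np.float64(-0.03794934169905603)]
t 8.17 tcp [0.3247 0.0374 0.1484] jaw yaw deg -11.5 tilt [ 0.021  0.017 -1.   ] delta tool [ 0.0118  0.0985 -0.0817] rows 3.1
 roll (about down) rad -0.0302 rows 0.2
 joints [ 0.101 -0.061 -0.559  1.05   0.014  1.872] F [ 0.56  0.53 -0.24] w 0.0282
```

View pics/w7.png

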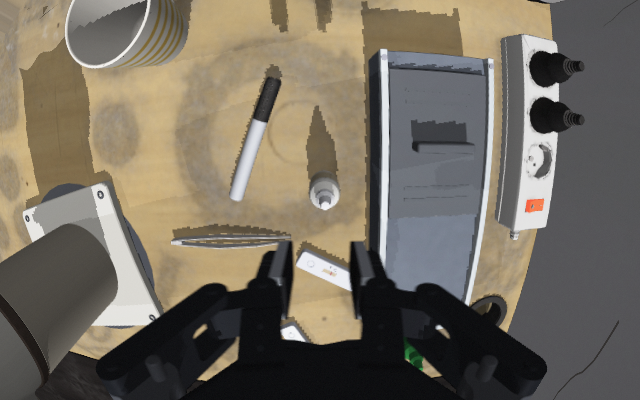

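arm_command(
  motion=[
    {"x": 0,"y": 0.02,"z": -0.016,"roll": -0.02,"fingers": 0},
    {"x": 0,"y": 0.025,"z": -0.02,"roll": -0.01,"fingers": 0},
    {"x": 0,"y": 0.025,"z": -0.02,"roll": 0,"fingers": 0},
    {"x": 0,"y": 0.02,"z": -0.016,"roll": 0,"fingers": 0},
    {"x": 0,"y": 0.008,"z": -0.01,"roll": 0,"fingers": 0},
    {"x": 0,"y": 0,"z": 0,"roll": 0,"fingers": 0},
  ],
)

```text
clock: 8.72
eef_pos: [0.4342, 0.1022, 0.1423]
tool_rot: [0.547, 0.457, -0.534, 0.454]
ft_force: [0.6, 0.3, -0.4]
grip_width: 0.0
```

```bash
python3 - <<'E'
from h import *
u=np.load('unit.npy'); c,s=np.cos(u[2]),np.sin(u[2])
W=lambda a,b:[u[0]+c*a-s*b,u[1]+s*a+c*b]
plan([*W(0,.092),.061],-.1714)
E
```

```text
t 8.72 tcp [0.4342 0.1022 0.1423] jaw yaw deg -9.8 tilt [ 0.011  0.014 -1.   ] delta tool [0.0814 0.0033 0.0009] rows 2.0
 roll (about down) rad 0.0007 rows 0.0
 joints [ 0.223  0.187 -0.306  1.064  0.012  1.965] F [ 0.57  0.34 -0.37] w 0.0
```

arm_command(
  motion=[
    {"x": 0.02,"y": 0,"z": 0,"roll": 0,"fingers": 0},
    {"x": 0.025,"y": 0,"z": 0,"roll": 0,"fingers": 0},
    {"x": 0.02,"y": 0,"z": 0,"roll": 0,"fingers": 0},
    {"x": 0.006,"y": -0.003,"z": 0,"roll": 0,"fingers": 0},
    {"x": 0,"y": 0,"z": 0,"roll": 0,"fingers": 0},
  ],
)

```text
clock: 9.13
eef_pos: [0.4264, 0.1022, 0.0634]
tool_rot: [0.543, 0.459, -0.538, 0.453]
ft_force: [-0.2, -0.3, -0.1]
grip_width: 0.0002
```

```bash
python3 - <<'E'
from h import *
u=np.load('unit.npy'); c,s=np.cos(u[2]),np.sin(u[2])
W=lambda a,b:[u[0]+c*a-s*b,u[1]+s*a+c*b]
plan([*W(0,.092),.061],-.1714)
plan([*W(0,-.047),.061],-.1714)
snap('wrist','w8')
E
```

```text
t 9.13 tcp [0.4264 0.1022 0.0634] jaw yaw deg -9.7 tilt [ 0.001  0.011 -1.   ] delta tool [ 0.0024  0.0117 -0.0017] rows 0.3
 roll (about down) rad 0.002 rows 0.0
 joints [ 0.228  0.274 -0.43   0.863  0.011  1.968] F [-0.23 -0.33 -0.13] w 0.0002
t 9.13 tcp [0.4264 0.1022 0.0634] jaw yaw deg -9.7 tilt [ 0.001  0.011 -1.   ] delta tool [0.0008 0.0115 0.1373] rows 3.3
 roll (about down) rad 0.002 rows 0.0
 joints [ 0.228  0.274 -0.43   0.863  0.011  1.968] F [-0.23 -0.33 -0.13] w 0.0002
```

View pics/w8.png

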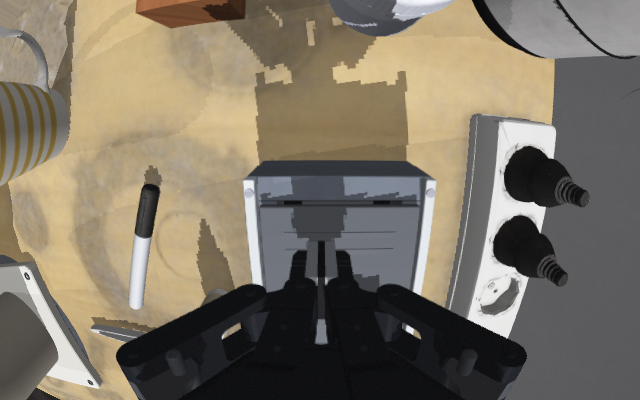

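arm_command(
  motion=[
    {"x": 0.002,"y": 0.006,"z": 0.008,"roll": 0,"fingers": 0},
    {"x": 0.001,"y": 0.004,"z": 0.015,"roll": 0,"fingers": 0},
    {"x": 0,"y": 0.001,"z": 0.015,"roll": 0,"fingers": 0},
    {"x": 0,"y": 0,"z": 0.015,"roll": 0,"fingers": 0},
    {"x": 0,"y": 0,"z": 0,"roll": 0,"fingers": 0},
  ],
)

```text
clock: 9.6
eef_pos: [0.4311, 0.046, 0.0638]
tool_rot: [0.545, 0.459, -0.535, 0.455]
ft_force: [-0.4, 0.1, 0.5]
grip_width: 0.0002
```

```bash
python3 - <<'E'
from h import *
u=np.load('unit.npy'); c,s=np.cos(u[2]),np.sin(u[2])
W=lambda a,b:[u[0]+c*a-s*b,u[1]+s*a+c*b]
plan([*W(0,-.047),.061],-.1714)
snap('wrist','w9')
E
```

```text
t 9.6 tcp [0.4311 0.046  0.0638] jaw yaw deg -9.5 tilt [ 0.007  0.014 -1.   ] delta tool [ 0.0015 -0.003   0.0826] rows 2.0
 roll (about down) rad 0.0054 rows 0.0
 joints [ 0.097  0.262 -0.447  0.854  0.013  1.834] F [-0.44  0.12  0.46] w 0.0002
```

View pics/w9.png

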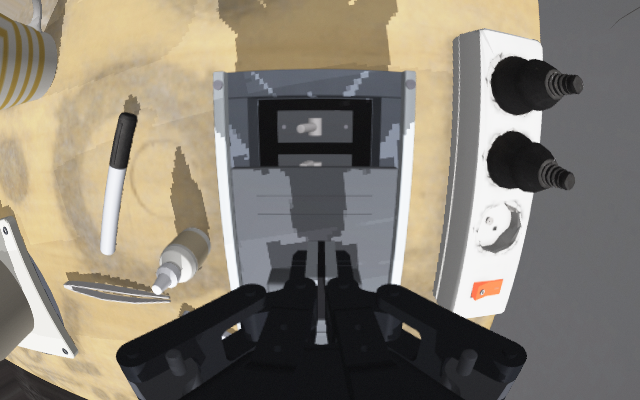

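The cover is sliding and the switches are coming into view. I'll keep pushing.

arm_command(
  motion=[
    {"x": 0.001,"y": -0.001,"z": 0.015,"roll": 0,"fingers": 0},
    {"x": 0.001,"y": -0.001,"z": 0.015,"roll": 0,"fingers": 0},
    {"x": 0,"y": -0.001,"z": 0.015,"roll": 0,"fingers": 0},
    {"x": 0,"y": 0,"z": 0.015,"roll": 0,"fingers": 0},
    {"x": 0,"y": 0,"z": 0.008,"roll": 0,"fingers": 0},
    {"x": 0,"y": 0,"z": 0,"roll": 0,"fingers": 0},
  ],
)

```text
clock: 10.15
eef_pos: [0.4234, -0.0184, 0.0657]
tool_rot: [0.55, 0.459, -0.528, 0.457]
ft_force: [-0.1, 0.5, 0.2]
grip_width: 0.0001
```

```bash
python3 - <<'E'
from h import *
u=np.load('unit.npy'); c,s=np.cos(u[2]),np.sin(u[2])
W=lambda a,b:[u[0]+c*a-s*b,u[1]+s*a+c*b]
plan([*W(0,-.047),.061],-.1714)
snap('wrist','w10')
E
```

```text
t 10.15 tcp [ 0.4234 -0.0184  0.0657] jaw yaw deg -9.3 tilt [ 0.021  0.022 -1.   ] delta tool [ 0.0041 -0.0061  0.0179] rows 0.5
 roll (about down) rad 0.0086 rows 0.1
 joints [-0.06   0.234 -0.479  0.837  0.023  1.674] F [-0.06  0.53  0.21] w 0.0001
```

View pics/w10.png

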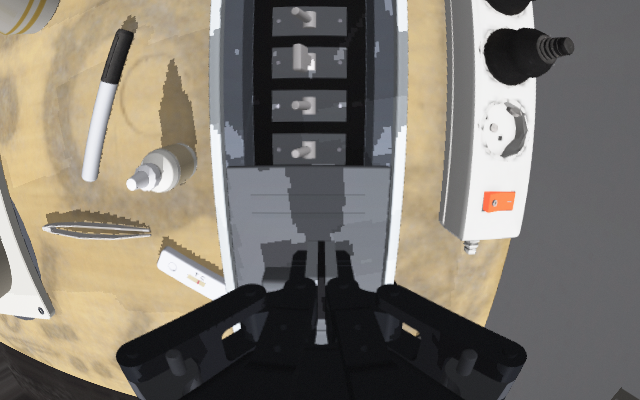

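arm_command(
  motion=[
    {"x": 0.004,"y": -0.003,"z": 0.01,"roll": 0,"fingers": 0},
    {"x": 0.002,"y": -0.002,"z": 0.01,"roll": 0,"fingers": 0},
    {"x": 0,"y": 0,"z": 0.006,"roll": 0,"fingers": 0},
    {"x": 0,"y": 0,"z": 0.005,"roll": 0,"fingers": 0},
  ],
)

```text
clock: 10.53
eef_pos: [0.4185, -0.0351, 0.0607]
tool_rot: [0.558, 0.468, -0.514, 0.453]
ft_force: [2.1, 16.5, 2.0]
grip_width: -0.0001
```

```bash
python3 - <<'E'
from h import *
u=np.load('unit.npy'); c,s=np.cos(u[2]),np.sin(u[2])
W=lambda a,b:[u[0]+c*a-s*b,u[1]+s*a+c*b]
plan([*W(0,-.047),.061],-.1714)
snap('wrist','w11')
E
```

```text
t 10.53 tcp [ 0.4185 -0.0351  0.0607] jaw yaw deg -8.7 tilt [ 0.033  0.056 -0.998] delta tool [-0.0004 -0.0039  0.0005] rows 0.1
 roll (about down) rad 0.0199 rows 0.2
 joints [-0.127  0.231 -0.502  0.812  0.06   1.595] F [ 2.08 16.49  1.96] w -0.0001
```

View pics/w11.png

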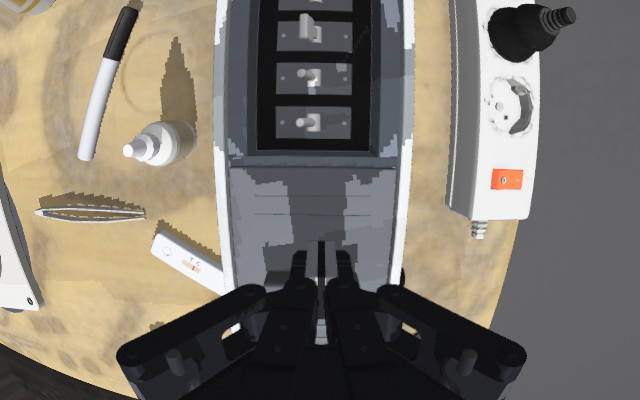

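The force reached 16 N against the end stop and the whole recess is open. I'll back off and go up.

arm_command(
  motion=[
    {"x": 0,"y": 0,"z": -0.008,"roll": 0,"fingers": 0},
    {"x": -0.01,"y": 0,"z": -0.005,"roll": 0,"fingers": 0},
    {"x": -0.025,"y": 0,"z": 0,"roll": 0,"fingers": 0},
    {"x": -0.035,"y": 0,"z": 0,"roll": 0,"fingers": 0.3},
    {"x": -0.035,"y": 0,"z": 0,"roll": 0,"fingers": 0.4},
    {"x": -0.035,"y": 0,"z": 0,"roll": 0,"fingers": 0.4},
    {"x": -0.02,"y": 0,"z": 0,"roll": 0,"fingers": 0.4},
    {"x": 0,"y": 0,"z": 0,"roll": 0,"fingers": 0.4},
  ],
)

```text
clock: 11.25
eef_pos: [0.4101, -0.032, 0.2237]
tool_rot: [0.553, 0.471, -0.517, 0.452]
ft_force: [0.1, -0.2, -0.7]
grip_width: 0.0346
```

```bash
python3 - <<'E'
from h import *
plan([.376,.27,.25],-.1714)
snap('wrist','w12');snap('top','t12')
E
```

```text
t 11.25 tcp [ 0.4101 -0.032   0.2237] jaw yaw deg -8.4 tilt [ 0.021  0.054 -0.998] delta tool [-0.0107 -0.0777 -0.2948] rows 7.3
 roll (about down) rad 0.0241 rows 0.2
 joints [-0.119  0.057 -0.235  1.264  0.056  1.599] F [ 0.1  -0.19 -0.71] w 0.0346
```

View pics/w12.png

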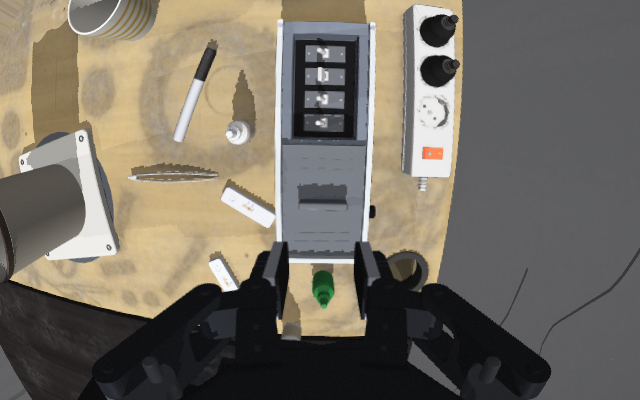

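arm_command(
  motion=[
    {"x": 0,"y": -0.006,"z": -0.02,"roll": 0.024,"fingers": 0.5},
    {"x": 0,"y": -0.009,"z": -0.036,"roll": 0,"fingers": 0.5},
    {"x": 0,"y": -0.009,"z": -0.036,"roll": 0,"fingers": 0.5},
    {"x": 0,"y": -0.009,"z": -0.036,"roll": 0,"fingers": 0.5},
    {"x": 0,"y": -0.009,"z": -0.036,"roll": 0,"fingers": 0.5},
    {"x": 0,"y": -0.009,"z": -0.036,"roll": 0,"fingers": 0.5},
    {"x": 0,"y": -0.009,"z": -0.03,"roll": 0,"fingers": 0.5},
    {"x": 0,"y": 0,"z": -0.01,"roll": 0,"fingers": 0.5},
    {"x": 0,"y": 0,"z": 0,"roll": 0,"fingers": 0.5},
  ],
)

```text
clock: 12.1
eef_pos: [0.3815, 0.2197, 0.2144]
tool_rot: [0.549, 0.467, -0.536, 0.44]
ft_force: [0.5, -0.3, -0.4]
grip_width: 0.0426
```

```bash
python3 - <<'E'
from h import *
plan([.376,.28,.16],-.1714)
snap('wrist','w13')
E
```

```text
t 12.1 tcp [0.3815 0.2197 0.2144] jaw yaw deg -10.3 tilt [-0.011  0.041 -0.999] delta tool [ 0.0569 -0.0152 -0.0562] rows 2.0
 roll (about down) rad -0.0078 rows 0.1
 joints [ 0.494  0.123 -0.185  1.252  0.041  2.245] F [ 0.5  -0.33 -0.44] w 0.0426
```

View pics/w13.png

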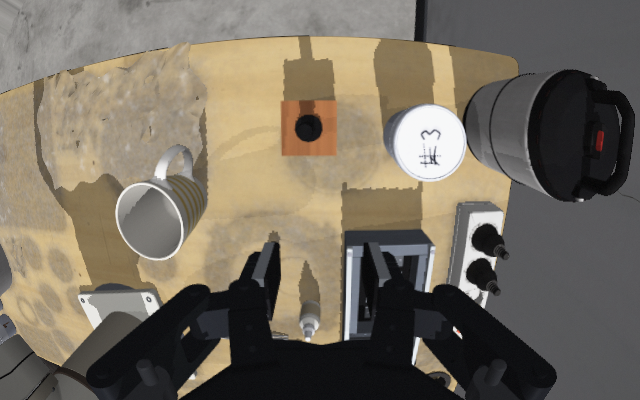

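```bash
python3 - <<'E'
from h import *
w=load('w13'); a=w['frame'][60:200,260:360,::-1]
cv2.imwrite('pics/w13z.png',cv2.resize(a,None,fx=5,fy=5,interpolation=cv2.INTER_CUBIC)[:600])
print(ray(w,(308,128),True)[0])
print(onz(w,(308,128),.052,True),onz(w,(308,128),.108,True), onz(w,(309,128),.048,True))
for q in [(282,101),(336,101),(336,155),(282,155)]: print(onz(w,q,.048,True).round(4))
E
```

```text
[0.39742997 0.28989793 0.35977578]
[0.37706331 0.27932878 0.052     ] [0.38076904 0.28125185 0.108     ] [0.37778417 0.27900741 0.048     ]
[0.3562 0.3111 0.048 ]
[0.4091 0.301  0.048 ]
[0.3997 0.2472 0.048 ]
[0.3456 0.2571 0.048 ]
```

View pics/w13z.png

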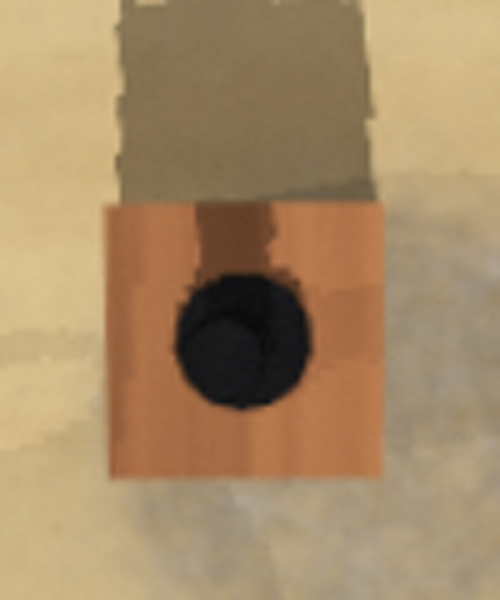

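```bash
python3 - <<'E'
from h import *
w=load('w13'); print(onz(w,(305,129),.108,True),onz(w,(308.8,128),.052,True))
plan([.3775,.2792,.125],-.1714)
E
```

```text
[0.37822931 0.28089798 0.108     ] [0.37784166 0.27918342 0.052     ]
t 12.15 tcp [0.3811 0.2186 0.2141] jaw yaw deg -10.3 tilt [-0.012  0.04  -0.999] delta tool [ 0.0915 -0.0127 -0.0556] rows 2.6
 roll (about down) rad -0.0089 rows 0.1
 joints [ 0.493  0.123 -0.186  1.253  0.041  2.244] F [-0.19 -0.27 -0.46] w 0.0425
```

arm_command(
  motion=[
    {"x": 0,"y": -0.004,"z": -0.018,"roll": -0.008,"fingers": 0.5},
    {"x": 0.01,"y": -0.004,"z": -0.02,"roll": 0,"fingers": 0.5},
    {"x": 0.025,"y": -0.004,"z": -0.014,"roll": 0,"fingers": 0.5},
    {"x": 0.025,"y": -0.001,"z": -0.004,"roll": 0,"fingers": 0.5},
    {"x": 0.015,"y": 0,"z": 0,"roll": 0,"fingers": 0.5},
    {"x": 0,"y": 0,"z": 0,"roll": 0,"fingers": 0.5},
    {"x": 0,"y": 0,"z": 0,"roll": 0,"fingers": 0.5},
  ],
)

```text
clock: 12.73
eef_pos: [0.3767, 0.2681, 0.133]
tool_rot: [0.545, 0.463, -0.543, 0.44]
ft_force: [-0.4, 0.8, 0.6]
grip_width: 0.0427
```

```bash
python3 - <<'E'
from h import *
plan([.3777,.2795,.064],-.1714)
snap('wrist','w14')
E
```

```text
t 12.73 tcp [0.3767 0.2681 0.133 ] jaw yaw deg -10.6 tilt [-0.019  0.028 -0.999] delta tool [ 0.0693  0.0005 -0.0097] rows 1.7
 roll (about down) rad -0.0138 rows 0.1
 joints [ 0.596  0.237 -0.268  1.065  0.034  2.353] F [-0.37  0.76  0.56] w 0.0427
```

View pics/w14.png

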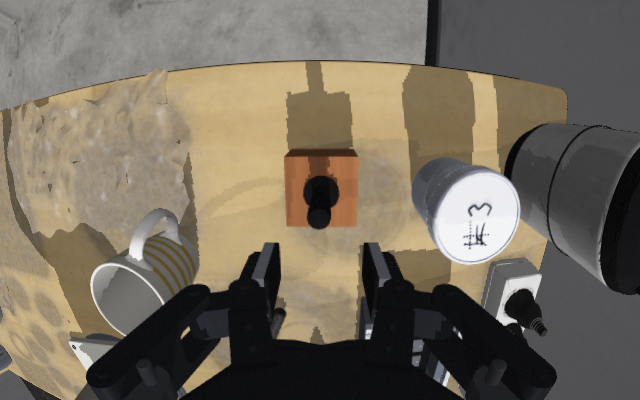

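```bash
python3 - <<'E'
from h import *
w=load('w14'); print(onz(w,(319,217),.108,True),onz(w,(321,193),.052,True))
print(np.mean([onz(w,q,.048,True) for q in [(285,155),(357,155),(286,227),(357,226)]],0))
E
```

```text
[0.37794423 0.28073987 0.108     ] [0.37762636 0.27978959 0.052     ]
[0.37761485 0.27960372 0.048     ]
```

arm_command(
  motion=[
    {"x": 0,"y": 0,"z": -0.009,"roll": -0.014,"fingers": 0.5},
    {"x": 0.015,"y": 0,"z": -0.004,"roll": 0,"fingers": 0.5},
    {"x": 0.015,"y": 0,"z": 0,"roll": 0,"fingers": 0.5},
    {"x": 0.012,"y": 0,"z": 0,"roll": 0,"fingers": 0.5},
    {"x": 0,"y": 0,"z": 0,"roll": 0,"fingers": 0.5},
  ],
)

```text
clock: 13.2
eef_pos: [0.3847, 0.2836, 0.0967]
tool_rot: [0.548, 0.466, -0.536, 0.443]
ft_force: [-1.7, 0.0, 0.5]
grip_width: 0.0427
```

```bash
python3 - <<'E'
from h import *
plan([.3777,.2797,.064],-.1714)
E
```

```text
t 13.2 tcp [0.3847 0.2836 0.0967] jaw yaw deg -10.0 tilt [-0.008  0.035 -0.999] delta tool [ 0.0326 -0.0057  0.0062] rows 0.8
 roll (about down) rad -0.0032 rows 0.0
 joints [ 0.614  0.294 -0.297  0.966  0.034  2.36 ] F [-1.65  0.02  0.53] w 0.0427
```

arm_command(
  motion=[
    {"x": 0.012,"y": -0.004,"z": 0.004,"roll": 0,"fingers": 0.5},
    {"x": 0.012,"y": -0.003,"z": 0.003,"roll": 0,"fingers": 0.5},
    {"x": 0.008,"y": -0.002,"z": 0.001,"roll": 0,"fingers": 0.5},
    {"x": 0,"y": 0,"z": 0,"roll": 0,"fingers": 0.5},
  ],
)

```text
clock: 13.53
eef_pos: [0.3789, 0.2811, 0.0691]
tool_rot: [0.551, 0.465, -0.532, 0.443]
ft_force: [0.7, -0.4, -0.6]
grip_width: 0.0424
```

```bash
python3 - <<'E'
from h import *
plan([.3777,.2797,.064],-.1714)
snap('wrist','w15')
E
```

```text
t 13.53 tcp [0.3789 0.2811 0.0691] jaw yaw deg -10.0 tilt [ 0.001  0.042 -0.999] delta tool [ 0.0051 -0.0009  0.0018] rows 0.1
 roll (about down) rad -0.0035 rows 0.0
 joints [ 0.617  0.309 -0.361  0.876  0.034  2.363] F [ 0.7  -0.41 -0.63] w 0.0424
```

View pics/w15.png

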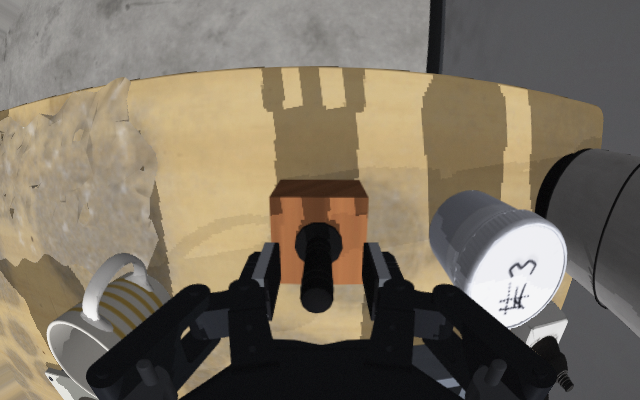

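arm_command(
  motion=[
    {"x": 0.004,"y": -0.001,"z": 0.002,"roll": 0,"fingers": 0.5},
    {"x": 0,"y": 0,"z": 0,"roll": 0,"fingers": 0.3},
    {"x": 0,"y": 0,"z": 0,"roll": 0,"fingers": 0},
    {"x": 0,"y": 0,"z": 0,"roll": 0,"fingers": 0},
    {"x": 0,"y": 0,"z": 0,"roll": 0,"fingers": 0},
    {"x": 0,"y": 0,"z": 0,"roll": 0,"fingers": 0},
    {"x": 0,"y": 0,"z": 0,"roll": 0,"fingers": 0},
  ],
)

```text
clock: 14.17
eef_pos: [0.3814, 0.282, 0.0695]
tool_rot: [0.554, 0.465, -0.529, 0.443]
ft_force: [-0.5, 0.6, 0.0]
grip_width: 0.0126
```

```bash
python3 - <<'E'
from h import *
plan([.3777,.2797,.144],-.1714)
E
```

```text
t 14.17 tcp [0.3814 0.282  0.0695] jaw yaw deg -10.0 tilt [ 0.008  0.047 -0.999] delta tool [-0.0746 -0.0033 -0.0007] rows 1.8
 roll (about down) rad -0.0036 rows 0.0
 joints [ 0.615  0.307 -0.364  0.866  0.034  2.361] F [-0.47  0.6   0.01] w 0.0126
```

arm_command(
  motion=[
    {"x": -0.01,"y": 0.0005,"z": -0.0005,"roll": 0,"fingers": 0},
    {"x": -0.015,"y": 0.001,"z": -0.0008,"roll": 0,"fingers": 0},
    {"x": -0.015,"y": 0.001,"z": -0.0008,"roll": 0,"fingers": 0},
    {"x": 0,"y": 0,"z": 0,"roll": 0,"fingers": 0},
  ],
)

```text
clock: 14.5
eef_pos: [0.3829, 0.281, 0.1096]
tool_rot: [0.553, 0.465, -0.53, 0.443]
ft_force: [0.1, 0.9, 0.2]
grip_width: 0.0126
```

```bash
python3 - <<'E'
from h import *
plan([.3814,.282,.17],-.1714)
snap('wrist','w16')
E
```

```text
t 14.5 tcp [0.3829 0.281  0.1096] jaw yaw deg -10.0 tilt [ 0.005  0.045 -0.999] delta tool [-0.0603 -0.0018 -0.0035] rows 1.4
 roll (about down) rad -0.0034 rows 0.0
 joints [ 0.612  0.262 -0.303  0.976  0.034  2.358] F [0.12 0.86 0.15] w 0.0126
```

View pics/w16.png

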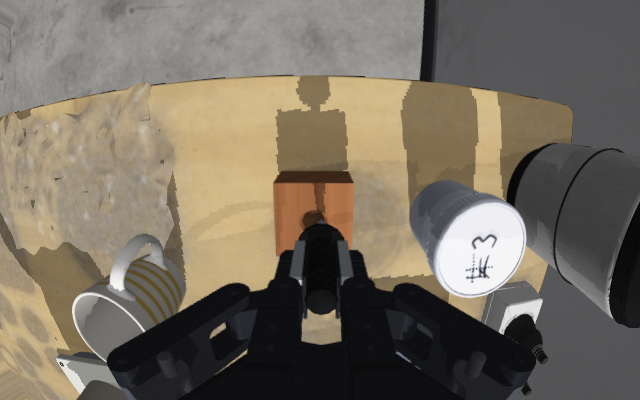

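```bash
python3 - <<'E'
from h import *
w=load('w12'); a=w['frame'][20:150,270:390,::-1]
cv2.imwrite('pics/w12z.png',cv2.resize(a,None,fx=4.5,fy=4.5,interpolation=cv2.INTER_CUBIC))
u=np.load('unit.npy'); c,s=np.cos(u[2]),np.sin(u[2])
for uy in (.099,.073,.047,.021): 
    for ux in (-.0078,): print(uy,(proj(w,[u[0]+c*ux-s*uy,u[1]+s*ux+c*uy,.045],True)-[270,20])*4.5)
E
```

```text
0.099 [[218.9974665  133.33524811]]
0.073 [[216.2540427  240.76437964]]
0.047 [[213.55797286 350.72587571]]
0.021 [[210.94457223 461.90854228]]
```

View pics/w12z.png

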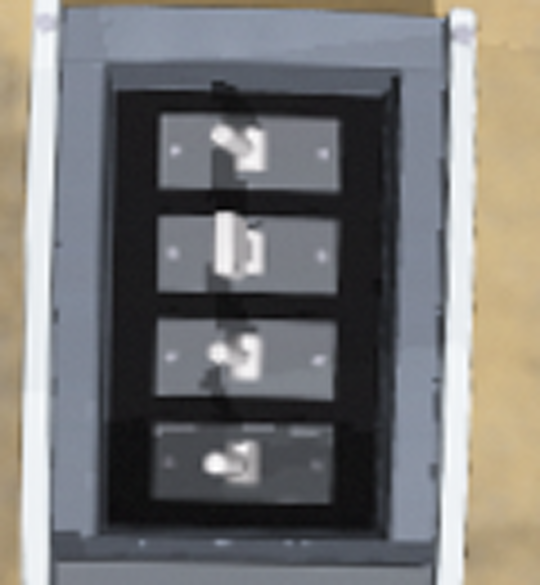

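arm_command(
  motion=[
    {"x": -0.02,"y": 0,"z": -0.001,"roll": 0,"fingers": 0},
    {"x": -0.025,"y": 0,"z": -0.001,"roll": 0,"fingers": 0},
    {"x": -0.02,"y": 0,"z": -0.001,"roll": 0,"fingers": 0},
    {"x": 0,"y": 0,"z": 0,"roll": 0,"fingers": 0},
  ],
)

```text
clock: 14.88
eef_pos: [0.3797, 0.2788, 0.1706]
tool_rot: [0.549, 0.466, -0.534, 0.443]
ft_force: [0.4, 0.9, -0.0]
grip_width: 0.0126
```

```bash
python3 - <<'E'
from h import *
u=np.load('unit.npy'); c,s=np.cos(u[2]),np.sin(u[2])
W=lambda a,b:[u[0]+c*a-s*b,u[1]+s*a+c*b]
print('paddle entry',W(-.022,.073),'end',W(.004,.073))
plan([*W(-.022,.073),.17],-.1714)
c1=snap('side','s17'); snap('wrist','w17')
a=c1['frame'][60:200,220:360,::-1]; cv2.imwrite('pics/s17z.png',cv2.resize(a,None,fx=4.2,fy=4.2,interpolation=cv2.INTER_CUBIC))
E
```

```text
paddle entry [np.float64(0.4133543693759895), np.float64(0.08700071628037817)] end [np.float64(0.43897326514430524), np.float64(0.08256538319117587)]
t 14.88 tcp [0.3797 0.2788 0.1706] jaw yaw deg -10.0 tilt [-0.004  0.038 -0.999] delta tool [-0.0069  0.0665  0.1829] rows 4.7
 roll (about down) rad -0.0034 rows 0.0
 joints [ 0.612  0.206 -0.203  1.143  0.034  2.358] F [ 0.39  0.93 -0.02] w 0.0126
```

View pics/s17z.png

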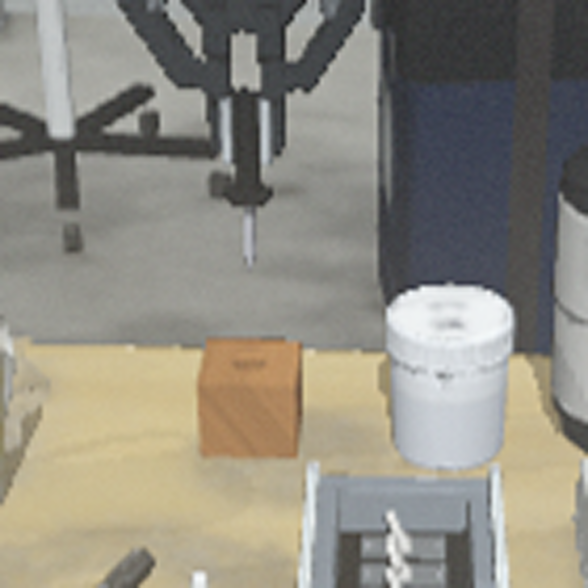

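```bash
python3 - <<'E'
from h import *
s=load('s17'); p=np.array([.3797,.2788])
for z in (.107,.149,.170): print(z,(proj(s,[*p,z])-[220,60])*4.2)
o,v=ray(s,(249/4.2+220,265/4.2+60)); k=(.3797-o[0])/v[0]; 
for y in (.275,.279,.283): k=(y-o[1])/v[1]; print((o+k*v).round(4))
E
```

```text
0.107 [[249.80590675 265.52545403]]
0.149 [[247.20312575 195.07475137]]
0.17 [[245.85606875 158.61332315]]
[0.3789 0.275  0.1092]
[0.3793 0.279  0.1073]
[0.3796 0.283  0.1054]
```

arm_command(
  motion=[
    {"x": 0,"y": 0.008,"z": 0.02,"roll": 0,"fingers": 0},
    {"x": 0,"y": 0.011,"z": 0.03,"roll": 0,"fingers": 0},
    {"x": 0,"y": 0.012,"z": 0.033,"roll": 0,"fingers": 0},
    {"x": 0,"y": 0.012,"z": 0.033,"roll": 0,"fingers": 0},
    {"x": 0,"y": 0.011,"z": 0.03,"roll": 0,"fingers": 0},
    {"x": 0,"y": 0.008,"z": 0.02,"roll": 0,"fingers": 0},
    {"x": 0,"y": 0.004,"z": 0.01,"roll": 0,"fingers": 0},
    {"x": 0,"y": 0,"z": 0,"roll": 0,"fingers": 0},
  ],
)

```text
clock: 15.65
eef_pos: [0.4056, 0.0848, 0.1452]
tool_rot: [-0.539, -0.47, 0.542, -0.441]
ft_force: [1.2, -0.6, -0.6]
grip_width: 0.0121
```

```bash
python3 - <<'E'
from h import *
u=np.load('unit.npy'); c,s=np.cos(u[2]),np.sin(u[2])
W=lambda a,b:[u[0]+c*a-s*b,u[1]+s*a+c*b]
plan([*W(-.022,.073),.13],-.1714)
c1=snap('side','s18'); snap('wrist','w18')
a=c1['frame'][80:230,250:400,::-1]; cv2.imwrite('pics/s18z.png',cv2.resize(a,None,fx=4,fy=4,interpolation=cv2.INTER_CUBIC))
E
```

```text
t 15.65 tcp [0.4056 0.0848 0.1452] jaw yaw deg -9.7 tilt [-0.029  0.029 -0.999] delta tool [ 0.0151  0.0077 -0.0031] rows 0.4
 roll (about down) rad 0.0027 rows 0.0
 joints [ 0.181  0.153 -0.34   1.101  0.034  1.921] F [ 1.17 -0.62 -0.58] w 0.0121
```

View pics/s18z.png

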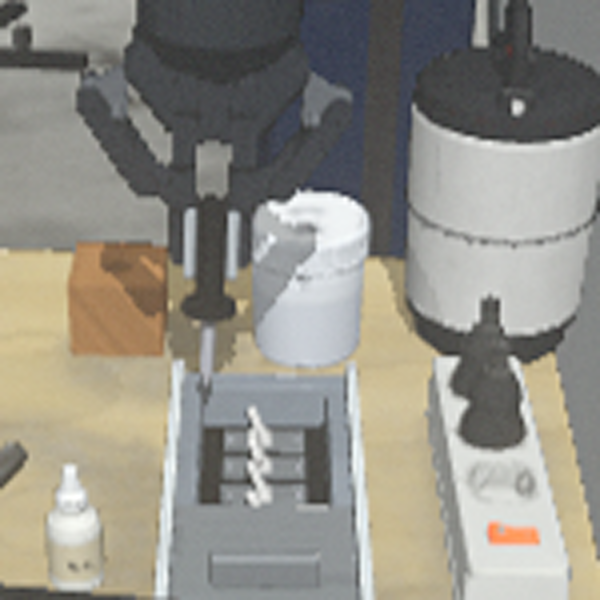

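View pics/w18.png

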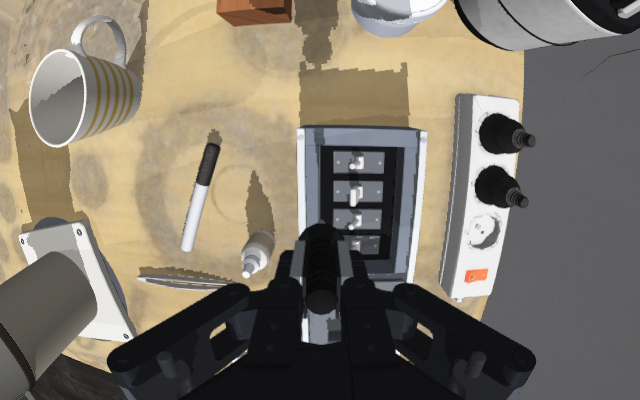

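arm_command(
  motion=[
    {"x": 0.006,"y": 0.004,"z": 0,"roll": 0,"fingers": 0},
    {"x": 0.01,"y": 0.002,"z": 0,"roll": 0,"fingers": 0},
    {"x": 0,"y": 0,"z": 0,"roll": 0,"fingers": 0},
  ],
)

```text
clock: 16.0
eef_pos: [0.4107, 0.0882, 0.1271]
tool_rot: [-0.538, -0.473, 0.54, -0.442]
ft_force: [-0.6, -0.3, -0.1]
grip_width: 0.0123
```

```bash
cat >> h.py <<'E'
def tip(L=.0635):
    u=np.load('unit.npy'); p,R,o=axes(); t=p+R[:,0]*L; c,s=np.cos(u[2]),np.sin(u[2]); d=t[:2]-u[:2]
    print('tip',t.round(4),'unit xy mm',(1000*np.array([c*d[0]+s*d[1],-s*d[0]+c*d[1]])).round(1),'tilt',R[:,0].round(3),'F',o['ft_force'].round(2),'t',round(float(o['clock']),2))
E
python3 - <<'E'
from h import *
tip()
E
```

```text
tip [0.4087 0.0902 0.0636] unit xy mm [-27.1  75.4] tilt [-0.03   0.031 -0.999] F [-0.64 -0.31 -0.06] t 16.0
```

arm_command(
  motion=[
    {"x": 0.003,"y": 0.006,"z": 0.002,"roll": 0,"fingers": 0},
    {"x": 0.006,"y": 0.001,"z": 0.001,"roll": 0,"fingers": 0},
    {"x": 0.006,"y": 0,"z": 0,"roll": 0,"fingers": 0},
    {"x": 0,"y": 0,"z": 0,"roll": 0,"fingers": 0},
  ],
)

```text
clock: 16.33
eef_pos: [0.4172, 0.0869, 0.1097]
tool_rot: [-0.537, -0.474, 0.539, -0.443]
ft_force: [-0.2, 0.1, -0.1]
grip_width: 0.0124
```

```bash
python3 - <<'E'
from h import *
tip()
snap('wrist','w19')
c1=snap('side','s19')
a=c1['frame'][80:230,250:400,::-1]; cv2.imwrite('pics/s19z.png',cv2.resize(a,None,fx=4,fy=4,interpolation=cv2.INTER_CUBIC))
E
```

```text
tip [0.4152 0.0888 0.0463] unit xy mm [-20.5  75.1] tilt [-0.031  0.031 -0.999] F [-0.15  0.11 -0.09] t 16.33
```

View pics/s19z.png

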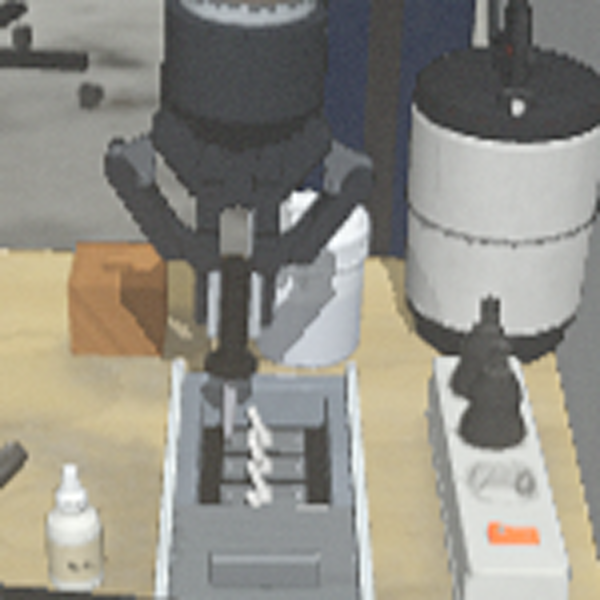

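View pics/w19.png

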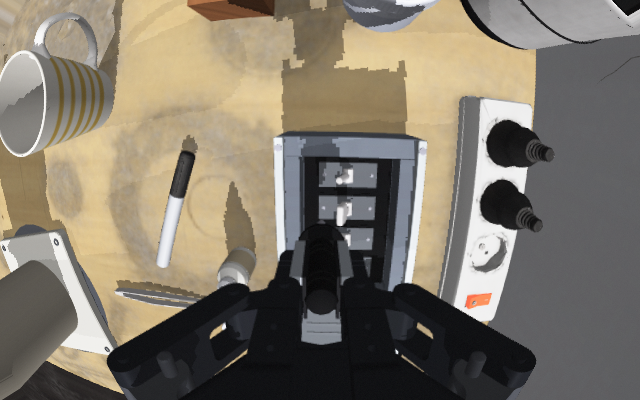

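```bash
python3 - <<'E'
from h import *
s=load('s19'); u=np.load('unit.npy'); c,sn=np.cos(u[2]),np.sin(u[2])
print('tip pred',(proj(s,[.4152,.0888,.0463])-[250,80])*4)
for uy in (.099,.073,.047,.021): print(uy,(proj(s,[u[0]+c*-.0078-sn*uy,u[1]+sn*-.0078+c*uy,.045])-[250,80])*4)
a=s['frame'][165:215,290:345,::-1]; cv2.imwrite('pics/s19zz.png',cv2.resize(a,None,fx=11,fy=11,interpolation=cv2.INTER_CUBIC))
E
```

```text
tip pred [[226.48787943 431.05450719]]
0.099 [[251.13362011 408.70756677]]
0.073 [[250.67567292 435.62894087]]
0.047 [[250.19643493 463.80193814]]
0.021 [[249.69438605 493.3159212 ]]
```

View pics/s19zz.png

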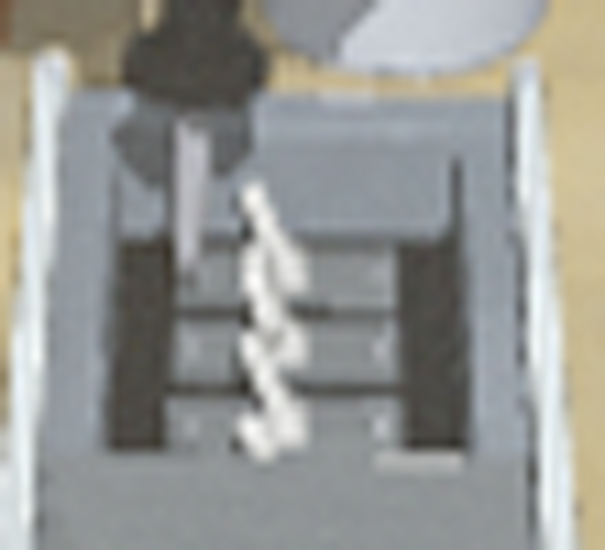

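arm_command(
  motion=[
    {"x": 0.005,"y": -0.001,"z": -0.001,"roll": 0,"fingers": 0},
    {"x": 0.002,"y": 0,"z": 0,"roll": 0,"fingers": 0},
    {"x": 0,"y": 0,"z": 0,"roll": 0,"fingers": 0},
  ],
)

```text
clock: 16.68
eef_pos: [0.4169, 0.0885, 0.1037]
tool_rot: [-0.537, -0.474, 0.538, -0.444]
ft_force: [0.1, -0.5, 0.1]
grip_width: 0.0127
```

```bash
python3 - <<'E'
from h import *
tip()
s=snap('side','s20')
a=s['frame'][165:215,290:345,::-1]; cv2.imwrite('pics/s20zz.png',cv2.resize(a,None,fx=11,fy=11,interpolation=cv2.INTER_CUBIC))
E
```

```text
tip [0.4151 0.0905 0.0403] unit xy mm [-20.9  76.7] tilt [-0.028  0.031 -0.999] F [ 0.07 -0.53  0.07] t 16.68
```

View pics/s20zz.png

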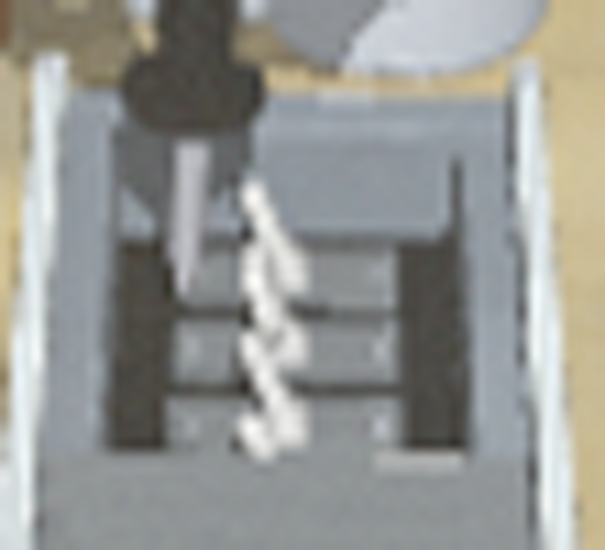

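```bash
python3 - <<'E'
from h import *
s=load('s20');u=np.load('unit.npy'); c,sn=np.cos(u[2]),np.sin(u[2])
print('pred',(proj(s,[[.4151,.0905,.0403],[.4151,.0875,.0403],[.4151,.0875,.0365]])-[290,165])*11)
for z in (.034,.037,.040):
    P=onz(s,(184/11+290,295/11+165),z); d=P[:2]-u[:2]; print(z,P.round(4),(c*d[0]+sn*d[1]).round(4),(-sn*d[0]+c*d[1]).round(4))
E
```

```text
pred [[180.97369112 271.76048593]
 [183.33481779 280.39564253]
 [183.32506277 296.90461182]]
0.034 [0.4159 0.0918 0.034 ] -0.0203 0.0781
0.037 [0.4152 0.0874 0.037 ] -0.0202 0.0737
0.04 [0.4145 0.083  0.04  ] -0.0201 0.0693
```

arm_command(
  motion=[
    {"x": 0.001,"y": 0.005,"z": 0.001,"roll": 0,"fingers": 0},
    {"x": 0,"y": 0.006,"z": 0.0005,"roll": 0,"fingers": 0},
    {"x": 0,"y": 0.006,"z": 0,"roll": 0,"fingers": 0},
    {"x": 0,"y": 0,"z": 0,"roll": 0,"fingers": 0},
  ],
)

```text
clock: 17.07
eef_pos: [0.4347, 0.084, 0.1026]
tool_rot: [-0.538, -0.474, 0.538, -0.444]
ft_force: [-0.3, -1.1, 0.6]
grip_width: 0.0123
```

```bash
python3 - <<'E'
from h import *
tip()
s=snap('side','s21')
a=s['frame'][165:215,290:345,::-1]; cv2.imwrite('pics/s21zz.png',cv2.resize(a,None,fx=11,fy=11,interpolation=cv2.INTER_CUBIC))
E
```

```text
tip [0.433  0.086  0.0392] unit xy mm [-2.5 75.4] tilt [-0.028  0.032 -0.999] F [-0.34 -1.09  0.6 ] t 17.07
```

View pics/s21zz.png

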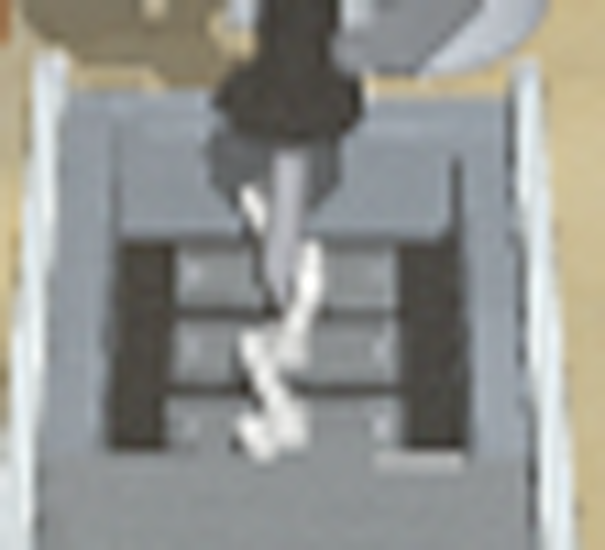

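The paddle is moving over and the slim pins have not moved. I'll push a bit further, to the stop.

arm_command(
  motion=[
    {"x": 0,"y": 0.004,"z": 0,"roll": 0,"fingers": 0},
    {"x": 0,"y": 0.004,"z": 0,"roll": 0,"fingers": 0},
    {"x": 0,"y": 0.002,"z": 0,"roll": 0,"fingers": 0},
    {"x": 0,"y": 0,"z": 0,"roll": 0,"fingers": 0},
  ],
)

```text
clock: 17.45
eef_pos: [0.4386, 0.0829, 0.1014]
tool_rot: [-0.534, -0.478, 0.541, -0.44]
ft_force: [-0.6, 0.1, 0.9]
grip_width: 0.0123
```

```bash
python3 - <<'E'
from h import *
tip()
s=snap('side','s22')
a=s['frame'][165:215,290:345,::-1]; cv2.imwrite('pics/s22zz.png',cv2.resize(a,None,fx=11,fy=11,interpolation=cv2.INTER_CUBIC))
E
```

```text
tip [0.4359 0.0851 0.038 ] unit xy mm [ 0.5 75. ] tilt [-0.043  0.035 -0.998] F [-0.63  0.05  0.91] t 17.45
```

View pics/s22zz.png

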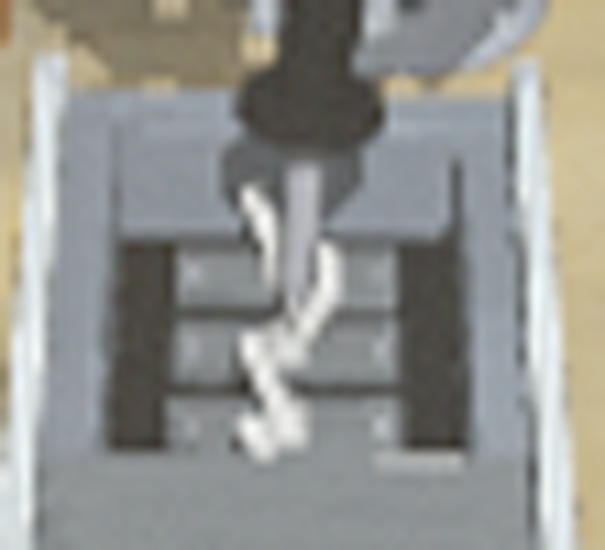

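arm_command(
  motion=[
    {"x": -0.002,"y": -0.006,"z": 0,"roll": 0,"fingers": 0},
    {"x": -0.015,"y": -0.003,"z": 0,"roll": 0,"fingers": 0},
    {"x": -0.025,"y": 0,"z": 0,"roll": 0,"fingers": 0},
    {"x": -0.03,"y": 0,"z": 0,"roll": 0,"fingers": 0},
    {"x": -0.02,"y": 0,"z": 0,"roll": 0,"fingers": 0},
    {"x": 0,"y": 0,"z": 0,"roll": 0,"fingers": 0},
  ],
)

```text
clock: 18.0
eef_pos: [0.4337, 0.0804, 0.1963]
tool_rot: [-0.534, -0.476, 0.541, -0.441]
ft_force: [0.8, -0.2, 0.0]
grip_width: 0.0122
```

```bash
python3 - <<'E'
from h import *
tip()
plan([.379,.2797,.175],-.1714)
snap('wrist','w23')
s=snap('side','s23')
a=s['frame'][165:215,290:345,::-1]; cv2.imwrite('pics/s23zz.png',cv2.resize(a,None,fx=11,fy=11,interpolation=cv2.INTER_CUBIC))
E
```

```text
tip [0.4311 0.0824 0.1328] unit xy mm [-3.7 71.5] tilt [-0.04   0.031 -0.999] F [ 0.8  -0.25  0.05] t 18.0
t 18.0 tcp [0.4337 0.0804 0.1963] jaw yaw deg -9.0 tilt [-0.04   0.031 -0.999] delta tool [ 0.0296 -0.0842 -0.1876] rows 5.0
 roll (about down) rad 0.0138 rows 0.1
 joints [ 0.158  0.172 -0.176  1.257  0.037  1.886] F [ 0.8  -0.25  0.05] w 0.0122
```

View pics/s23zz.png

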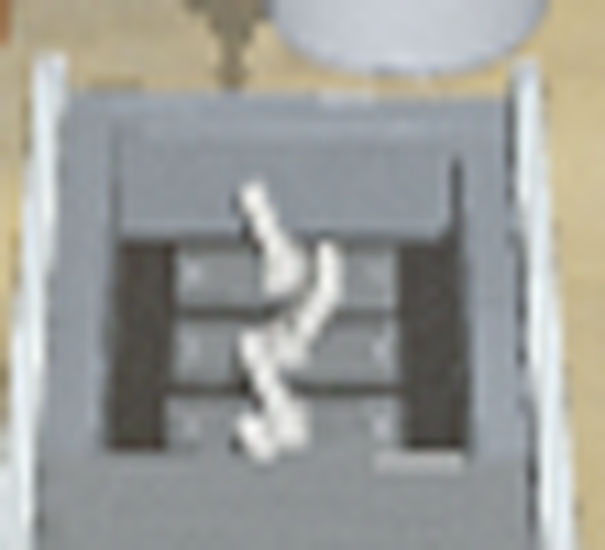

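View pics/w23.png

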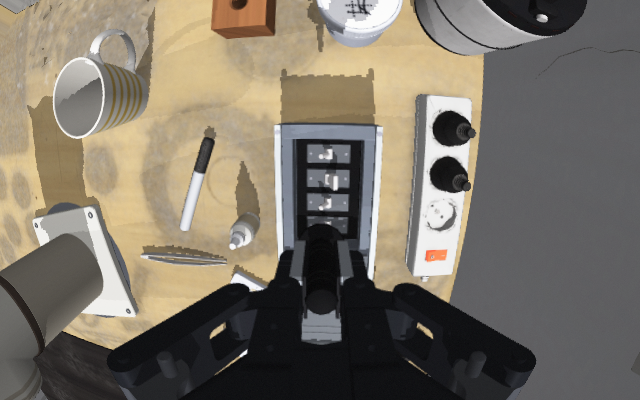

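arm_command(
  motion=[
    {"x": 0,"y": -0.009,"z": -0.02,"roll": 0.014,"fingers": 0},
    {"x": 0,"y": -0.013,"z": -0.028,"roll": 0,"fingers": 0},
    {"x": 0,"y": -0.013,"z": -0.03,"roll": 0,"fingers": 0},
    {"x": 0,"y": -0.013,"z": -0.03,"roll": 0,"fingers": 0},
    {"x": 0,"y": -0.013,"z": -0.028,"roll": 0,"fingers": 0},
    {"x": 0,"y": -0.009,"z": -0.02,"roll": 0,"fingers": 0},
    {"x": 0,"y": -0.004,"z": -0.01,"roll": 0,"fingers": 0},
    {"x": 0,"y": 0,"z": 0,"roll": 0,"fingers": 0},
    {"x": 0,"y": 0,"z": 0,"roll": 0,"fingers": 0},
  ],
)

```text
clock: 18.85
eef_pos: [0.3805, 0.2599, 0.1866]
tool_rot: [-0.531, -0.472, 0.553, -0.435]
ft_force: [0.2, -0.5, -0.4]
grip_width: 0.0121
```

```bash
python3 - <<'E'
from h import *
tip()
plan([.379,.2797,.135],-.1714)
w=snap('wrist','w24')
s=snap('side','s24')
a=s['frame'][80:190,230:340,::-1]; cv2.imwrite('pics/s24z.png',cv2.resize(a,None,fx=5.4,fy=5.4,interpolation=cv2.INTER_CUBIC))
E
```

```text
tip [0.3768 0.2612 0.1232] unit xy mm [-87.7 238.4] tilt [-0.058  0.02  -0.998] F [ 0.22 -0.46 -0.42] t 18.85
t 18.85 tcp [0.3805 0.2599 0.1866] jaw yaw deg -10.1 tilt [-0.058  0.02  -0.998] delta tool [ 0.052  -0.0018 -0.0187] rows 1.3
 roll (about down) rad -0.0057 rows 0.0
 joints [ 0.567  0.219 -0.143  1.247  0.048  2.315] F [ 0.22 -0.46 -0.42] w 0.0121
```

View pics/s24z.png

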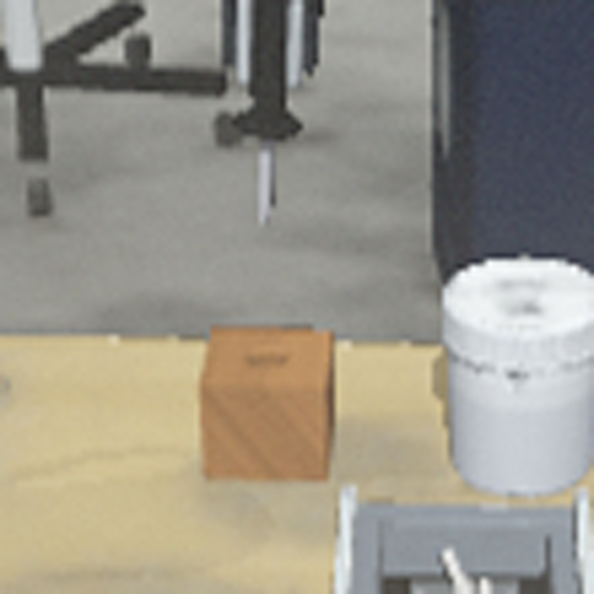

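View pics/w24.png

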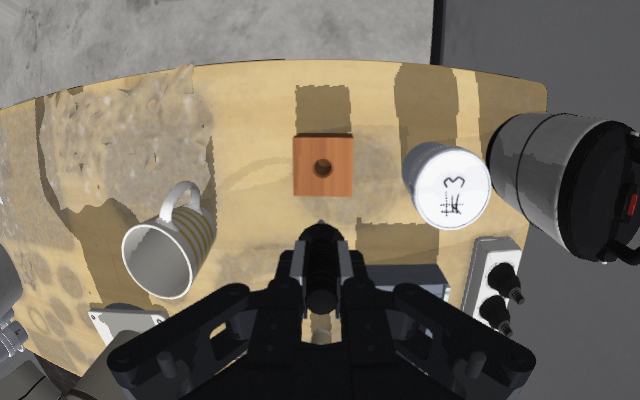

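```bash
python3 - <<'E'
from h import *
w=load('w24');s=load('s24')
print('hole',onz(w,(323,168),.048,True).round(4))
print('block',np.mean([onz(w,q,.048,True) for q in [(293,137),(352,137),(293,196),(352,196)]],0).round(4))
for L in ([.3768,.2612,.1232],[.3768,.2585,.1232]): print('tip proj wrist',proj(w,L,True).round(1),'side',(proj(s,L)-[230,80])*5.4)
print('side hole proj',(proj(s,[.3777,.2797,.048])-[230,80])*5.4)
a=w['frame'][120:320,260:390,::-1]; cv2.imwrite('pics/w24z.png',cv2.resize(a,None,fx=3,fy=3,interpolation=cv2.INTER_CUBIC))
E
```

```text
hole [0.3778 0.2786 0.048 ]
block [0.3774 0.2796 0.048 ]
tip proj wrist [[320.1 213.3]] side [[263.28571815 216.67662709]]
tip proj wrist [[320.8 216.8]] side [[263.92575972 219.38018691]]
side hole proj [[266.97284112 353.28767255]]
```

View pics/w24z.png

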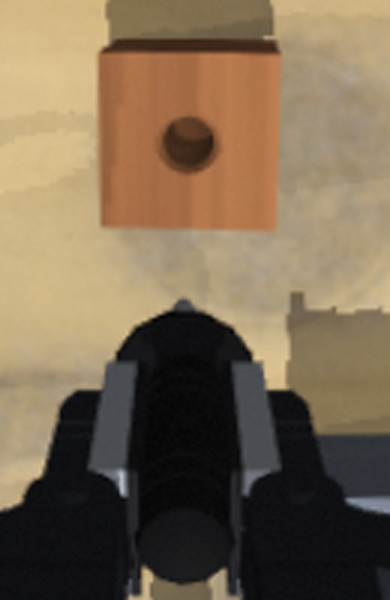

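```bash
python3 - <<'E'
from h import *
plan([.3798,.2814,.145],-.1714)
E
```

```text
t 18.95 tcp [0.3808 0.2592 0.1869] jaw yaw deg -10.3 tilt [-0.058  0.02  -0.998] delta tool [ 0.0423 -0.0024 -0.0213] rows 1.1
 roll (about down) rad -0.0075 rows 0.1
 joints [ 0.566  0.219 -0.143  1.247  0.048  2.315] F [ 1.13 -0.89  0.01] w 0.0123
```

arm_command(
  motion=[
    {"x": 0.005,"y": -0.001,"z": -0.01,"roll": 0,"fingers": 0},
    {"x": 0.012,"y": -0.001,"z": -0.01,"roll": 0,"fingers": 0},
    {"x": 0.015,"y": 0,"z": -0.003,"roll": 0,"fingers": 0},
    {"x": 0,"y": 0,"z": 0,"roll": 0,"fingers": 0},
    {"x": 0,"y": 0,"z": 0,"roll": 0,"fingers": 0},
  ],
)

```text
clock: 19.37
eef_pos: [0.3835, 0.2812, 0.1533]
tool_rot: [-0.534, -0.469, 0.555, -0.432]
ft_force: [0.9, -0.2, -0.2]
grip_width: 0.0124
```

```bash
python3 - <<'E'
from h import *
tip()
plan([.3798,.2814,.12],-.1714)
w=snap('wrist','w25')
s=snap('side','s25')
a=s['frame'][80:190,230:340,::-1]; cv2.imwrite('pics/s25z.png',cv2.resize(a,None,fx=5.4,fy=5.4,interpolation=cv2.INTER_CUBIC))
a=w['frame'][120:320,260:390,::-1]; cv2.imwrite('pics/w25z.png',cv2.resize(a,None,fx=3,fy=3,interpolation=cv2.INTER_CUBIC))
E
```

```text
tip [0.3799 0.2825 0.0899] unit xy mm [-88.4 259.9] tilt [-0.057  0.021 -0.998] F [ 0.92 -0.18 -0.18] t 19.37
t 19.37 tcp [0.3835 0.2812 0.1533] jaw yaw deg -10.8 tilt [-0.057  0.021 -0.998] delta tool [ 0.0334 -0.0016  0.0008] rows 0.8
 roll (about down) rad -0.0164 rows 0.1
 joints [ 0.601  0.27  -0.168  1.168  0.05   2.359] F [ 0.92 -0.18 -0.18] w 0.0124
```

View pics/s25z.png

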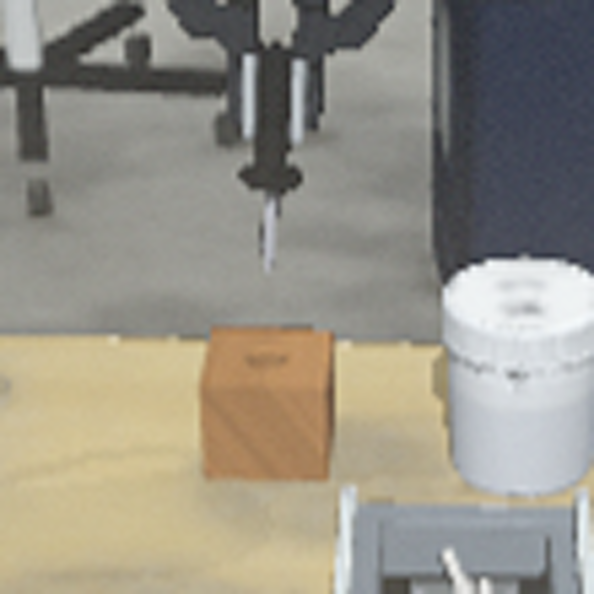

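View pics/w25z.png

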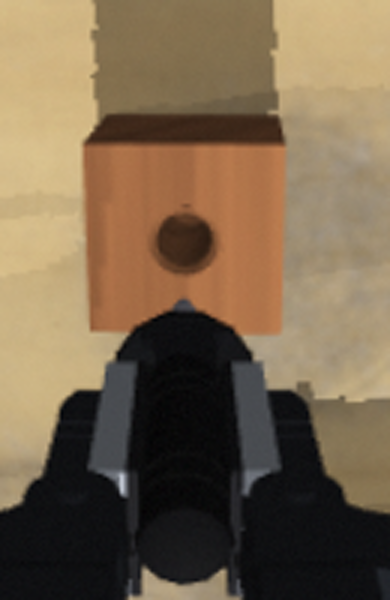

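arm_command(
  motion=[
    {"x": 0.003,"y": -0.003,"z": 0,"roll": -0.008,"fingers": 0},
    {"x": 0.01,"y": -0.001,"z": 0,"roll": -0.008,"fingers": 0},
    {"x": 0.01,"y": 0,"z": 0,"roll": 0,"fingers": 0},
    {"x": 0,"y": 0,"z": 0,"roll": 0,"fingers": 0},
    {"x": 0,"y": 0,"z": 0,"roll": 0,"fingers": 0},
  ],
)

```text
clock: 19.88
eef_pos: [0.3799, 0.2824, 0.1336]
tool_rot: [-0.533, -0.473, 0.549, -0.436]
ft_force: [0.9, -0.0, -1.0]
grip_width: 0.0126
```

```bash
python3 - <<'E'
from h import *
tip()
plan([.3805,.2814,.0695],-.1714)
w=snap('wrist','w26')
s=snap('side','s26')
a=s['frame'][80:190,230:340,::-1]; cv2.imwrite('pics/s26z.png',cv2.resize(a,None,fx=5.4,fy=5.4,interpolation=cv2.INTER_CUBIC))
a=w['frame'][120:320,260:390,::-1]; cv2.imwrite('pics/w26z.png',cv2.resize(a,None,fx=3,fy=3,interpolation=cv2.INTER_CUBIC))
E
```

```text
tip [0.3767 0.284  0.0702] unit xy mm [-91.8 260.9] tilt [-0.051  0.025 -0.998] F [ 0.9  -0.05 -1.02] t 19.88
t 19.88 tcp [0.3799 0.2824 0.1336] jaw yaw deg -9.9 tilt [-0.051  0.025 -0.998] delta tool [0.0639 0.0043 0.0019] rows 1.5
 roll (about down) rad -0.001 rows 0.0
 joints [ 0.607  0.278 -0.212  1.109  0.05   2.35 ] F [ 0.9  -0.05 -1.02] w 0.0126
```

View pics/s26z.png

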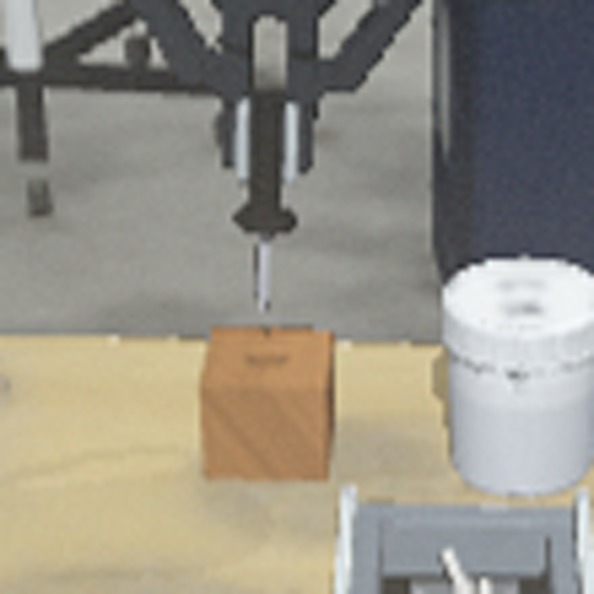

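View pics/w26z.png

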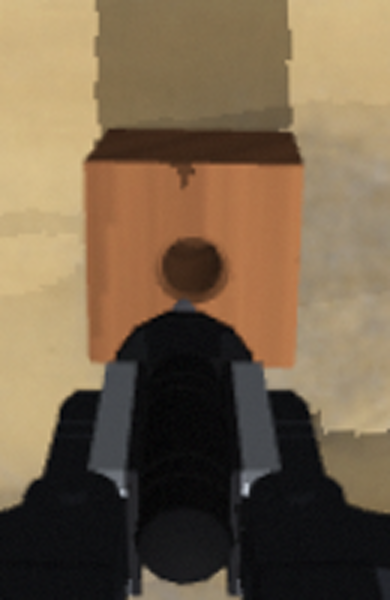

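```bash
python3 - <<'E'
from h import *
w=load('w26');s=load('s26')
print('hole',onz(w,(324,209),.048,True).round(4))
for z in (.066,.069,.072): print('tip ray z',z,onz(w,(321.3,220),z,True).round(4),'side',onz(s,(264/5.4+230,311/5.4+80),z).round(4))
print('hole side',onz(s,(266.5/5.4+230,359/5.4+80),.048).round(4))
E
```

```text
hole [0.3777 0.2794 0.048 ]
tip ray z 0.066 [0.3762 0.2773 0.066 ] side [0.3776 0.2859 0.066 ]
tip ray z 0.069 [0.3765 0.2784 0.069 ] side [0.3771 0.28   0.069 ]
tip ray z 0.072 [0.3769 0.2795 0.072 ] side [0.3766 0.2742 0.072 ]
hole side [0.3769 0.2744 0.048 ]
```

arm_command(
  motion=[
    {"x": 0.01,"y": 0.0003,"z": 0.0003,"roll": 0,"fingers": 0},
    {"x": 0.012,"y": 0.0003,"z": 0.0003,"roll": 0,"fingers": 0},
    {"x": 0.006,"y": 0,"z": 0,"roll": 0,"fingers": 0},
    {"x": 0,"y": 0,"z": 0,"roll": 0,"fingers": 0},
  ],
)

```text
clock: 20.32
eef_pos: [0.3808, 0.2835, 0.106]
tool_rot: [-0.535, -0.473, 0.547, -0.436]
ft_force: [-0.3, 0.5, -0.6]
grip_width: 0.0129
```

```bash
python3 - <<'E'
from h import *
tip()
plan([.3800,.2824,.0695],-.1714)
w=snap('wrist','w27')
a=w['frame'][120:320,260:390,::-1]; cv2.imwrite('pics/w27z.png',cv2.resize(a,None,fx=3,fy=3,interpolation=cv2.INTER_CUBIC))
s=snap('side','s27')
a=s['frame'][80:190,230:340,::-1]; cv2.imwrite('pics/s27z.png',cv2.resize(a,None,fx=5.4,fy=5.4,interpolation=cv2.INTER_CUBIC))
E
```

```text
tip [0.3778 0.2853 0.0426] unit xy mm [-90.8 262.4] tilt [-0.047  0.028 -0.999] F [-0.33  0.5  -0.6 ] t 20.32
t 20.32 tcp [0.3808 0.2835 0.106 ] jaw yaw deg -9.9 tilt [-0.047  0.028 -0.999] delta tool [0.0365 0.0013 0.002 ] rows 0.9
 roll (about down) rad -0.0011 rows 0.0
 joints [ 0.608  0.304 -0.256  1.033  0.05   2.351] F [-0.33  0.5  -0.6 ] w 0.0129
```

View pics/w27z.png

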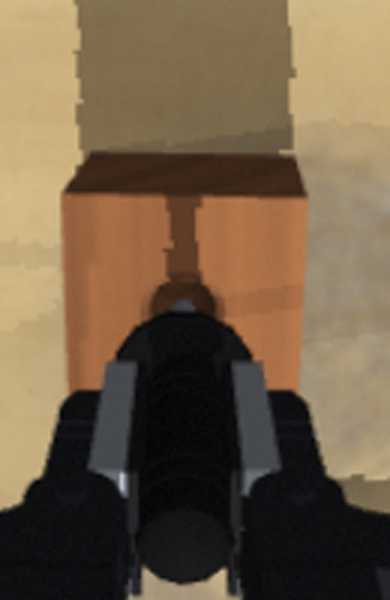

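View pics/s27z.png

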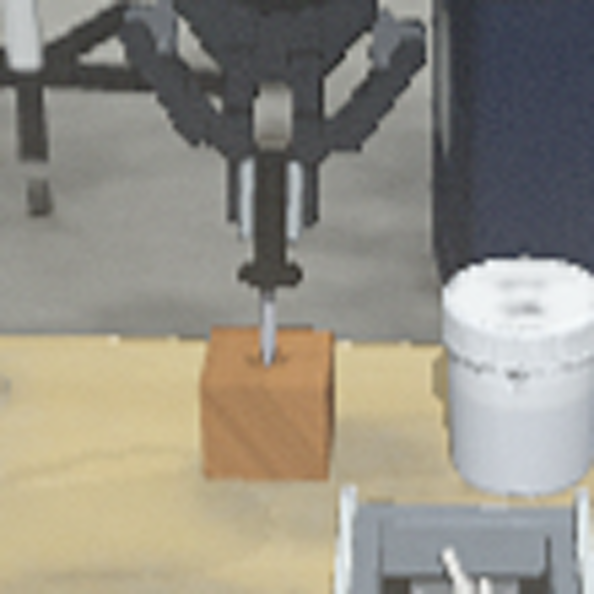

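The stylus point has entered the hole, and both views show it centred. I'll keep lowering.

arm_command(
  motion=[
    {"x": 0.009,"y": 0.0003,"z": 0.0008,"roll": 0,"fingers": 0},
    {"x": 0.009,"y": 0.0003,"z": 0.0006,"roll": 0,"fingers": 0},
    {"x": 0.004,"y": 0,"z": 0.0003,"roll": 0,"fingers": 0},
    {"x": 0,"y": 0,"z": 0,"roll": 0,"fingers": 0},
  ],
)

```text
clock: 20.75
eef_pos: [0.3814, 0.2832, 0.084]
tool_rot: [-0.536, -0.473, 0.546, -0.437]
ft_force: [0.6, 0.1, -0.1]
grip_width: 0.0125
```

```bash
python3 - <<'E'
from h import *
tip()
plan([.3805,.2824,.0695],-.1714)
E
```

```text
tip [0.3787 0.2852 0.0206] unit xy mm [-90.  262.4] tilt [-0.043  0.031 -0.999] F [ 0.6   0.09 -0.08] t 20.75
t 20.75 tcp [0.3814 0.2832 0.084 ] jaw yaw deg -9.9 tilt [-0.043  0.031 -0.999] delta tool [ 0.0145 -0.0001  0.0013] rows 0.3
 roll (about down) rad -0.0009 rows 0.0
 joints [ 0.607  0.326 -0.29   0.973  0.05   2.35 ] F [ 0.6   0.09 -0.08] w 0.0125
```

arm_command(
  motion=[
    {"x": 0.006,"y": 0,"z": 0.0008,"roll": 0,"fingers": 0},
    {"x": 0.005,"y": 0,"z": 0.0005,"roll": 0,"fingers": 0},
    {"x": 0.002,"y": 0,"z": 0,"roll": 0,"fingers": 0},
    {"x": 0,"y": 0,"z": 0,"roll": 0,"fingers": 0},
  ],
)

```text
clock: 21.08
eef_pos: [0.3803, 0.2821, 0.0692]
tool_rot: [-0.536, -0.473, 0.546, -0.437]
ft_force: [-0.6, 0.0, -1.1]
grip_width: 0.0122
```

```bash
python3 - <<'E'
from h import *
tip()
plan([.3805,.2824,.0695],-.1714)
s=snap('side','s28')
a=s['frame'][80:190,230:340,::-1]; cv2.imwrite('pics/s28z.png',cv2.resize(a,None,fx=5.4,fy=5.4,interpolation=cv2.INTER_CUBIC))
E
```

```text
tip [0.3775 0.284  0.0057] unit xy mm [-90.9 261. ] tilt [-0.044  0.03  -0.999] F [-0.62  0.04 -1.1 ] t 21.08
t 21.08 tcp [0.3803 0.2821 0.0692] jaw yaw deg -9.9 tilt [-0.044  0.03  -0.999] delta tool [-0.0003  0.0001 -0.0004] rows 0.0
 roll (about down) rad -0.001 rows 0.0
 joints [ 0.606  0.342 -0.312  0.936  0.05   2.349] F [-0.62  0.04 -1.1 ] w 0.0122
```

View pics/s28z.png

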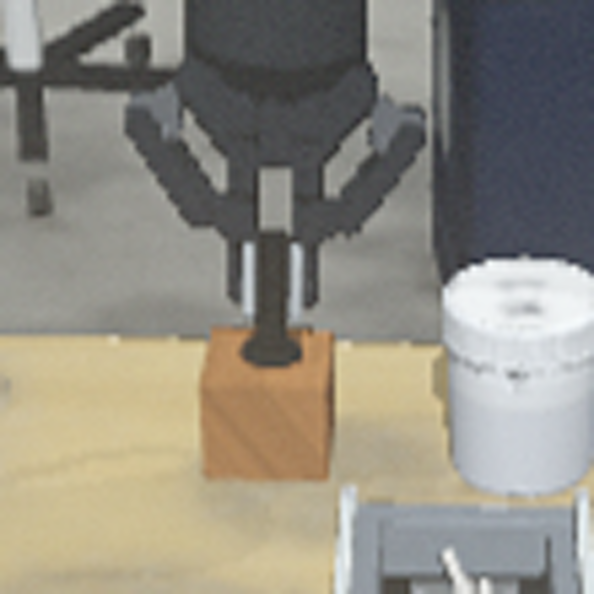

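arm_command(
  motion=[
    {"x": 0,"y": 0,"z": 0,"roll": 0,"fingers": 0.25},
    {"x": 0,"y": 0,"z": 0,"roll": 0,"fingers": 0.5},
    {"x": 0,"y": 0,"z": 0,"roll": 0,"fingers": 0.5},
    {"x": 0,"y": 0,"z": 0,"roll": 0,"fingers": 0.5},
    {"x": 0,"y": 0,"z": 0,"roll": 0,"fingers": 0.5},
    {"x": 0,"y": 0,"z": 0,"roll": 0,"fingers": 0.5},
  ],
)

```text
clock: 21.63
eef_pos: [0.3814, 0.2829, 0.0706]
tool_rot: [-0.537, -0.473, 0.545, -0.437]
ft_force: [1.1, -0.3, 0.3]
grip_width: 0.0427
```

```bash
python3 - <<'E'
from h import *
plan([.3805,.2824,.18],-.1714)
w=snap('wrist','w29')
E
```

```text
t 21.63 tcp [0.3814 0.2829 0.0706] jaw yaw deg -9.9 tilt [-0.042  0.032 -0.999] delta tool [-0.1092 -0.0059 -0.002 ] rows 2.6
 roll (about down) rad -0.0009 rows 0.0
 joints [ 0.606  0.341 -0.31   0.937  0.05   2.349] F [ 1.15 -0.29  0.28] w 0.0427
```

View pics/w29.png

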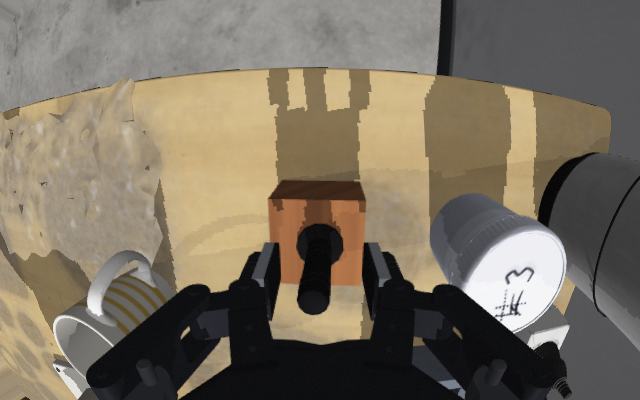

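arm_command(
  motion=[
    {"x": -0.015,"y": -0.0005,"z": 0,"roll": 0,"fingers": 0.5},
    {"x": -0.025,"y": -0.001,"z": 0,"roll": 0,"fingers": 0.5},
    {"x": -0.03,"y": -0.001,"z": 0,"roll": 0,"fingers": 0.5},
    {"x": -0.035,"y": 0,"z": 0,"roll": 0,"fingers": 0.5},
    {"x": -0.035,"y": 0,"z": 0,"roll": 0,"fingers": 0.5},
    {"x": -0.02,"y": 0,"z": 0.02,"roll": 0,"fingers": 0.5},
    {"x": 0,"y": 0,"z": 0.03,"roll": 0,"fingers": 0.5},
    {"x": 0,"y": 0,"z": 0.03,"roll": 0,"fingers": 0.5},
    {"x": 0,"y": 0,"z": 0,"roll": 0,"fingers": 0.5},
    {"x": 0,"y": 0,"z": 0,"roll": 0,"fingers": 0.5},
  ],
)

```text
clock: 22.52
eef_pos: [0.3715, 0.1967, 0.2371]
tool_rot: [-0.537, -0.473, 0.544, -0.438]
ft_force: [0.2, 0.8, -0.4]
grip_width: 0.0426
```

```bash
python3 - <<'E'
from h import *
plan([.3805,.2824,.18],-.1714)
w=snap('wrist','w30'); s=snap('side','s30')
a=s['frame'][100:245,230:400,::-1]; cv2.imwrite('pics/s30z.png',cv2.resize(a,None,fx=4.1,fy=4.1,interpolation=cv2.INTER_CUBIC))
E
```

```text
t 22.52 tcp [0.3715 0.1967 0.2371] jaw yaw deg -9.7 tilt [-0.04   0.03  -0.999] delta tool [ 0.0593 -0.003  -0.0846] rows 2.5
 roll (about down) rad 0.0019 rows 0.0
 joints [ 0.455  0.098 -0.154  1.341  0.045  2.195] F [ 0.24  0.75 -0.38] w 0.0426
```

View pics/w30.png

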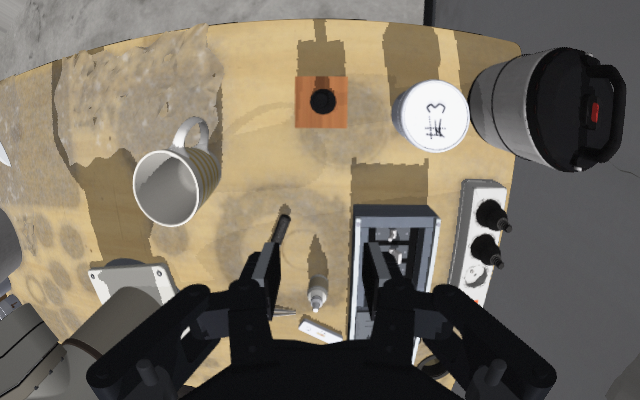

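View pics/s30z.png

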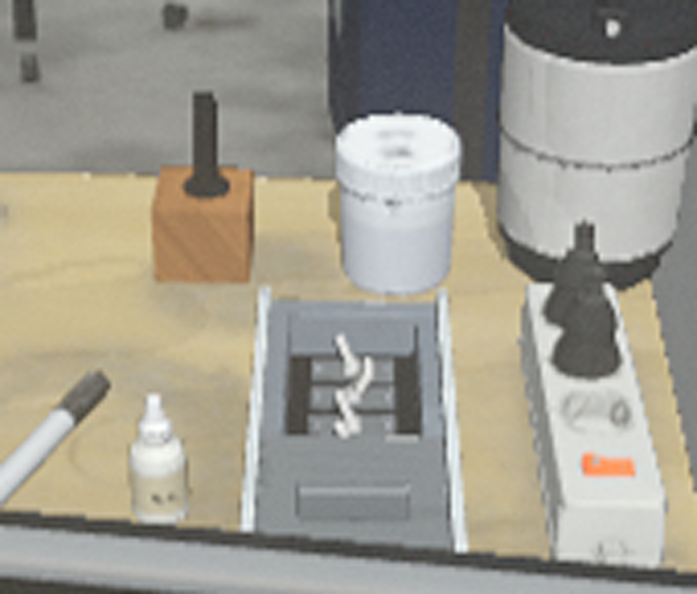

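```bash
python3 - <<'E'
from h import *
s=load('s30');u=np.load('unit.npy'); c,sn=np.cos(u[2]),np.sin(u[2])
for uy in (-.062,-.048): print(uy,(proj(s,[u[0]-sn*uy,u[1]+c*uy,.0715])-[230,100])*4.1)
w=load('w30'); print('disc',onz(w,(322,101),.052,True),'hole ctr',np.mean([onz(w,q,.048,True) for q in [(295,76),(347,76),(296,128),(348,128)]],0))
from workcell import job_done
print(job_done())
E
```

```text
-0.062 [[354.20108991 483.96983858]]
-0.048 [[354.28287605 465.00669919]]
disc [0.3790705  0.27947339 0.052     ] hole ctr [0.37818118 0.27894104 0.048     ]
the job is handed in; nothing more can be done
None
```

All the steps are done and the job was handed in at about 22.5 s; no verdict came back.

- **Bottle:** I set it upright on the free desk in front of the unit, at about (0.33, 0.04), instead of the suggested spot to the right. The suggested spot looked too close to the screen for the gripper. The last view shows it standing.
- **Cover:** I pushed it by the rib until it met the end stop with about 16 N. In the last side view the rib sits where a fully open cover puts it.
- **Paddle:** I pushed it over with the stylus. It now leans as far to the far side as it did towards the robot. The three slim pins look unmoved.
- **Stylus:** It is back in its holder, upright, with the disc on the block. The measured disc centre is about 1 mm from the middle of the block.
- **Robot and bystanders:** The gripper is open and raised clear. The jar shows no shift. I never moved near the blue-capped bottle, but I did not measure it again.

**Where the measurements disagreed:**
- The top camera put things about 3 mm nearer the robot in x than the wrist camera did. I went by the wrist camera.
- The tool drifted up to about 0.065 rad off vertical, and a move cannot command that tilt. I allowed for it when placing the stylus.
- One side-camera reading of the hole was about 5 mm off the wrist camera's. I went by the wrist camera there too, and the insertion met no resistance.

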